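# Snap ring onto the sharpener spindle

### The job

Lift the blue dust lid off the bench sharpener by its knob and set it down flat in the middle of the green cutting mat, without dropping it. Then take up the snap-ring pliers by their handles and squeeze these fully shut, which spreads the ring on their tips; slide the spread ring level down over the spindle until it surrounds the groove just above the brass washer, without ever pushing it on unspread or pressing it hard on the machine. Finish there still holding the pliers squeezed, with the spread ring around the groove, and leave everything else on the bench alone.

Things in the scene. Friction and masses are not known exactly. Their poses are not given: they have to be found in the camera images.
- lid_knob (a point): Centre of the black knob on the loose blue dust lid: knob head 30 mm across, 24 mm tall, on a 16 mm stem. Lid: round cap 160 mm across, 175 to 350 g; its flat top is 22 mm below this point, its lower edge 54 mm below. It sits over the sharpener's white pan, its skirt reaching 9 mm down round the rim with 2.5 mm of play; it lifts straight up.
- mat: Green cutting mat fixed to the bench, 220 mm (its x) by 190 mm (its y), 3 mm thick; origin under its centre. A lid standing flat on it has its knob centre 57 mm above the bench.
- groove (a point): Centre of the groove round the sharpener's upright spindle, on its axis (z up). Spindle 20 mm across, flat end 11.5 mm above this point, cone-shaped lead-in over the top 5 mm (13 mm across at the end). Groove 5 mm tall, 17 mm across; directly under it a brass washer 30 mm across, face 2.5 mm below this point. Pan rim 0.5 mm above this point. The lid hides it at the start.
- sharpener: Bench sharpener, fixed to the bench; origin on the spindle axis at bench height, z up. Grey body from -85 (control panel, towards the robot) to +105 mm in its x, 90 mm to either side, 74 mm tall; on it a round white pan, outer radius 75 mm, rim 116 mm above the bench.
- rest: Grey plastic handpiece rest fixed to the bench, under the pliers: 120 mm long (x), 80 mm wide; origin under its centre. Base 6 mm thick; end walls 8 mm thick at x = -56 and +56 mm, tops 38 mm above the bench, with ears 10 mm taller at the outer corners. Open at both sides for fingers.
- pliers_grip (a point): Middle between the red handles of the snap-ring pliers, half-way up them: where to take them from above. x runs along the pliers to the tips, z up. Handles 12 mm tall, from 47 mm behind to 41 mm ahead of this point, undersides 38 mm above the bench on the rest; over their outsides here 39 mm at rest, 22 mm squeezed to the stop, where they are parallel. Pliers 154 g.
- ring_center (a point): Centre of the snap ring's opening when fully spread; fixed in the pliers, axes as pliers_grip, 141.8 mm ahead of that and 32.25 mm lower. The tips are bent down and carry the ring level, gap towards the handles. Dark steel ring 2.5 mm thick, this point at mid-thickness; relaxed 18 mm across inside, fully spread it clears a shaft of 24 mm. Nothing reaches below it; jaws 25 mm above.
- lever_l (a joint): How far the pliers are squeezed: 0 at rest, 0.13 rad at the stop, ring fully spread (both levers move alike; a hard grip bends it on to 0.15). A spring of 3 to 6 N at the handles returns them; grip with 30 to 60 N. While the handles close between flat pads the pliers creep about 2 mm forward (towards the tips) in the fingers.
- glue_c (a point): Bystander: small white glue bottle with yellow cap, 38 mm across, 85 mm tall; point 40 mm above its underside.
- water_c (a point): Bystander: clear water bottle with blue cap, 62 mm across, 190 mm tall; point 60 mm above its underside.
- bur_pot_c (a point): Bystander: wooden pot of rotary burs, 60 mm across, 65 mm tall with the burs; point 28 mm above its underside.
- strip_a: Bystander: dark wood strip 95 x 20 x 6 mm lying flat; origin under its centre.
- strip_b: Bystander: dark wood strip 85 x 24 x 6 mm lying flat; origin under its centre.
- carving: Bystander: half-carved wooden block 60 x 34 x 28 mm; origin under its centre.
- handpiece: Bystander: carving handpiece lying on the bench, 155 mm long, 27 mm thick; origin under its middle.
- phone: Bystander: telephone lying flat, 150 x 73 x 9 mm; origin under its centre.
There are look-alikes about, which are no part of the job. What is shaped like the part that bears lid_knob but purple is not meant.

How it is judged:
On the way, in this order (a step that is already met when the one before it is completed fails the run):
1. the lid stands flat in the middle of the green mat, let go (horizontal distance between lid_knob and mat below 0.04 m and height (world z) of lid_knob below 0.061 m and angle between lid_knob's own z axis and vertical below 0.08 rad and contact force between the fingers and lid below 0.3 N), for 0.3 s.
2. the pliers are held off the rest, squeezed so that the ring is spread, with the ring above the end of the spindle (value of joint lever_l above 0.115 rad and z of ring_center in the frame of groove above 0.014 m and contact force between the fingers and pliers above 3 N and contact force between pliers and rest below 0.1 N), for 0.2 s.
At the end, for the whole second after the job is handed in: Fingers hold the pliers still and squeezed (lever over 0.115 rad); spread ring round the spindle: centre within 4 mm of its axis and 2 mm of the groove's mid-height, level within 0.09 rad, under 12 N on the machine; lid flat on the mat within 40 mm of its centre (horizontal distance between ring_center and groove below 0.004 m and z of ring_center in the frame of groove between -0.0022 and 0.002 m and angle between the z axis of ring_center and the z axis of groove, either way round below 0.09 rad and value of joint lever_l above 0.115 rad and contact force between the fingers and pliers above 3 N and contact force between pliers and sharpener below 12 N and contact force between pliers and rest below 0.1 N and linear speed of pliers below 0.02 m/s and horizontal distance between lid_knob and mat below 0.04 m and height (world z) of lid_knob below 0.061 m and angle between lid_knob's own z axis and vertical below 0.08 rad); the arm keeps its last pose, push and grip.
It fails at once if the lid is dropped (linear speed of lid above 0.6 m/s and contact force between the fingers and lid below 0.3 N).
It fails at once if the ring is pushed onto the spindle unspread, or let go on it (value of joint lever_l below 0.1 rad and horizontal distance between ring_center and groove below 0.012 m and z of ring_center in the frame of groove below 0.012 m).
It fails at once if the pliers or ring press hard on the machine (more than 35 N) (contact force between pliers and sharpener above 35 N).
It fails at once if a bystander is moved by more than 30 mm (distance of any of glue_c, water_c, bur_pot_c, strip_a, strip_b, carving, handpiece, phone from where it was at the start of the episode above 0.03 m).
It also fails if it takes over 58 s, if anything falls off the work surface, if the arm or the gripper's body presses on something with over 40 N, if the wrist force passes 120 N, or if a joint passes its speed limit or range.

### The arm

A 6-joint arm with a two-finger parallel gripper is mounted at the origin on the work surface. World frame = base frame: x ahead of the robot, y to its left, z up, the work surface at z = 0. Lengths are in m, angles in rad, forces in N, time in s.
With the tool pointing down it reaches from about 0.375 to 0.825 m from the base axis. Payload 5.5 kg.
Tool frame: the origin (TCP) lies midway between the tips of the shut fingers; the grasp point (between the pads) lies robot.grasp_offset behind it (robot.grasp_offset is the distance from the TCP to the grasp point, in m); y points along the fingers, z is the direction in which the jaws open and shut, and the axes are right-handed (so a half turn about y gives the same grasp; the last joint's range is limited). The gripper opens to 85 mm and grips with 20 to 120 N. Pads are 22 mm wide; open, the fingers measure 114 mm over their backs; the gripper's body (76 mm by 85 mm) begins 54 mm behind the grasp point. The pads swing forward as they close: fully open they stand 13 mm farther back than shut.
Start: joints at [-1.123, 0.314, -0.047, 1.21, 0, 1.571], TCP at [0.26, -0.541, 0.231] pointing down, gripper open.
Joint ranges: [-2.67, 2.67], [-0.69, 1.73], [-1.03, 1.25], [-2.08, 2.16], [-1.42, 1.45], [-3.14, 3.14]. Speed limits (rad/s): [2.39, 2.39, 3.01, 3.14, 3.14, 3.14].

### API

Orientations are given as a 3x3 rotation matrix whose columns are the frame's x, y, z axes.
In Python, from bench import robot gives the robot as it stands.
- The arm moves only by the tool apply_moves, never from a script. Its argument "deltas" is a list of rows, each a list of 2 entries, a list of its own where there are three numbers: the shift along the tool's x, y, z scaled (see below), then the turn, a rotation vector about the tool's x, y, z scaled (see below). A call has exactly 10 rows; each row is the pose to reach, as a shift and turn from the pose commanded when the call began, along the tool's axes at that moment, turning the shorter way round; what a row does not reach only later rows make up. The controller multiplies each number of a shift by 0.08 m and each number of a turn by 360 degrees. A row lasts 1/10 s, in which the tool goes at most 50 mm and 8.59 degrees, less where a joint would pass 70% of its speed; a pose out of reach is approached as far as the arm can. A call with a number of a shift or a turn outside -1 to 1 is refused whole. A call with a gripper value outside its range is refused whole. "claw" is the gripper command: -1 is shut, 1 is fully open, values between are in proportion, set as the call begins (left out, the last holds). The fingers move at their own pace and stop on an object; "squeeze" is the grip in N (left out, the last holds). Time passes only in rows, so rows that repeat a pose let the fingers close, or fill a call up. It gives the time, the measured TCP pose, the force and the opening at its end, in the units of the state.
- robot.get_obs(): the state, without advancing time (a new reading comes with each control period).
- robot.grab_frame(name): name is "scene" or "top" or "wrist"; returns a dict with "img" (480x640x3 uint8, blue, green, red), "z_map" (480x640 float32, m along the optical axis (not along the pixel's ray), 0 where there is no reading), "K" (3x3 intrinsics, pixels), "cam_to_world" (4x4, takes a point from camera to world coordinates). Camera axes: x right, y up, looking along -z (the intrinsics and any distortion apply to the point x, -y, -z); pixel columns grow to the right and rows downward; lengths in m; the calibration is good to about 2 mm. A picture is of the moment at which its call begins.
- robot.close_job(): hands the job in, once; it reports no verdict.
The state is a dict: "time_s": time; "q": joint angles; "qvel": joint speeds; "joint_efforts": joint torques, N m; "tcp_pos": TCP position; "ee_rot": TCP orientation; "contact_force": force on the tool from outside, world axes, zero at the start; "wrist_torque": the same for the moment, N m; "gripper_width": finger opening in m.
Only numpy, scipy, OpenCV 4.12 (cv2) and the standard library are available. Lean on these libraries where they do the work, as an engineer would, in place of code of your own. Each camera call takes 0.05 s, during which the arm holds its last target. There are 200 camera calls.

## Working session

There is one attempt and no reset: what is moved stays moved. The work goes in short steps, Python scripts to look and compute and a tool call to move; the robot and the scene stay as the last step left them, time stands still between calls to the robot, and variables do not carry over. Pictures are saved under pics/ and viewed, about 8 in all and at most 12, crops included, and the job is handed in when it is done.

Besides the shell and the picture viewer there is one more tool, called in YAML: its name, and indented under it one key for each argument. apply_moves: Moves the arm, as the interface text tells. Shifts and turns lie within -1 to 1; 1 stands for 0.08 m of shift or 360 degrees of turn. Its arguments: {"type":"object","properties":{"deltas":{"type":"array","items":{"type":"array"}},"claw":{"type":"number"},"squeeze":{"type":"number"}},"required":["deltas"]}

```bash
ls; mkdir -p pics; cat > h.py <<'E'
import numpy as np, cv2, pickle
from bench import robot
def grab(n,tag):
    f=robot.grab_frame(n); pickle.dump(f,open(f'pics/{tag}.pkl','wb')); cv2.imwrite(f'pics/{tag}.png',f['img']); return f
def load(tag): return pickle.load(open(f'pics/{tag}.pkl','rb'))
def pt(f,u,v,z=None,r=1):
    if z is None:
        p=f['z_map'][int(v)-r:int(v)+r+1,int(u)-r:int(u)+r+1]; p=p[p>0]; z=np.median(p)
    K=f['K']; c=np.array([(u-K[0,2])/K[0,0]*z,-(v-K[1,2])/K[1,1]*z,-z,1]); return (f['cam_to_world']@c)[:3]
def cloud(f):
    z=f['z_map']; v,u=np.indices(z.shape); K=f['K']
    c=np.stack([(u-K[0,2])/K[0,0]*z,-(v-K[1,2])/K[1,1]*z,-z,np.ones_like(z)],-1); return (c@f['cam_to_world'].T)[...,:3]
E
python3 - <<'E'
from h import *
np.set_printoptions(precision=4,suppress=True)
o=robot.get_obs(); print(o, robot.grasp_offset)
for n in ('scene','top'):
    f=grab(n,n+'0'); print(n,f['K'],f['cam_to_world'],(f['z_map']>0).mean())
E
```

```text
pics
{'time_s': 0.0, 'q': array([-1.123 ,  0.3142, -0.0481,  1.2102, -0.    ,  1.5708]), 'qvel': array([ 0.0007,  0.0005,  0.0002,  0.0001,  0.0012, -0.0003]), 'joint_efforts': array([  0.0002, -53.959 ,  33.975 ,   0.0193,   0.0002,  -0.    ]), 'tcp_pos': array([ 0.2595, -0.5403,  0.2304]), 'ee_rot': array([[-0.9014, -0.0007,  0.433 ],
       [-0.433 ,  0.0015, -0.9014],
       [ 0.    , -1.    , -0.0017]]), 'contact_force': array([0.7371, 0.2986, 0.2663]), 'wrist_torque': array([-0.0409, -0.0596, -0.0842]), 'gripper_width': 0.08531012486646322} 0.0187
scene [[518.7673   0.     335.976 ]
 [  0.     518.7673 241.6282]
 [  0.       0.       1.    ]] [[-0.8503 -0.3271  0.4123  1.0083]
 [ 0.5258 -0.4926  0.6935  0.8591]
 [-0.0237  0.8065  0.5908  0.8353]
 [ 0.      0.      0.      1.    ]] 0.9960188802083333
top [[446.4711   0.     316.908 ]
 [  0.     446.4711 243.3762]
 [  0.       0.       1.    ]] [[ 0.0223  0.9865 -0.1623  0.3026]
 [-0.9997  0.0238  0.0075 -0.001 ]
 [ 0.0112  0.1621  0.9867  1.2461]
 [ 0.      0.      0.      1.    ]] 0.995947265625
```

View pics/top0.png

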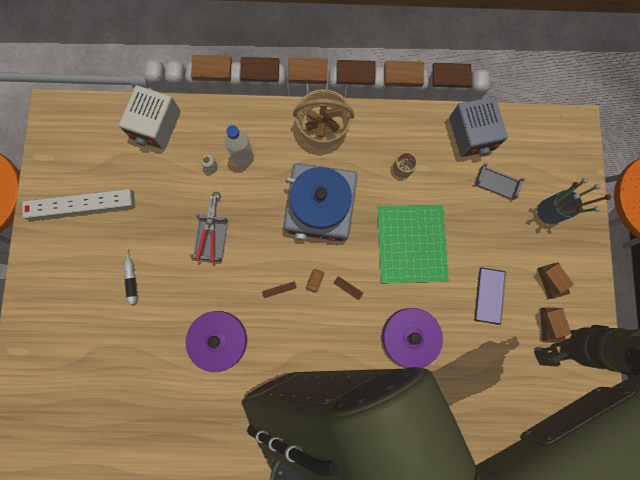

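View pics/scene0.png

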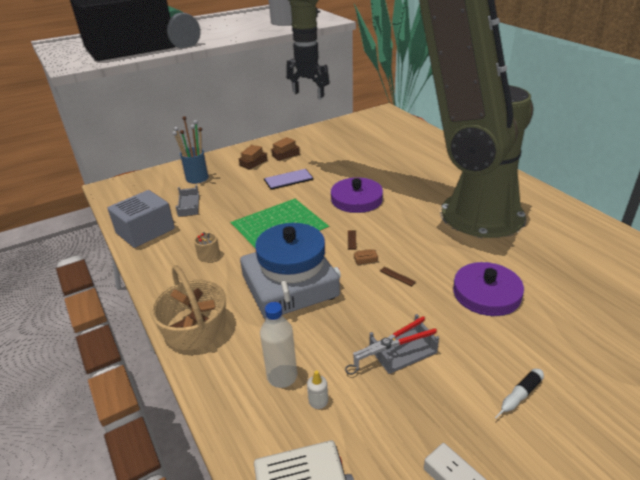

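Top view: blue lid knob at (320,194), mat centre about (412,244), pliers from handles at (207,255) to the ring at (215,196), purple decoys at (215,341) and (413,338). Next I measure these points.

```bash
python3 - <<'E'
from h import *
np.set_printoptions(precision=4,suppress=True)
f=load('top0'); C=cloud(f); im=f['img'].astype(int); b,g,r=im[...,0],im[...,1],im[...,2]
U=np.indices(b.shape)[1]; V=np.indices(b.shape)[0]
def box(u0,u1,v0,v1): return (U>=u0)&(U<=u1)&(V>=v0)&(V<=v1)
lid=box(280,360,155,240)&(b>g+25)&(b>r+40)&(C[...,2]>.13)
print('lid',lid.sum(),np.median(C[lid][:,2])); P=C[lid]; P=P[abs(P[:,2]-np.median(P[:,2]))<.006]
(c,rad)=cv2.minEnclosingCircle(P[:,:2].astype(np.float32)); print(c,rad)
kn=box(305,335,180,210)&(C[...,2]>np.median(P[:,2])+.015); print('knob',kn.sum(),C[kn].mean(0),C[kn].min(0),C[kn].max(0))
mat=box(370,455,198,290)&(g>r+40)&(g>b+20)
print('mat',cv2.minAreaRect(C[mat][:,:2].astype(np.float32)),np.median(C[mat][:,2]))
red=box(190,230,200,270)&(r>g+60)&(r>b+60)
print('red',red.sum(),cv2.minAreaRect(C[red][:,:2].astype(np.float32)),np.median(C[red][:,2]))
print('ring',pt(f,215,196,r=2),pt(f,212,212), pt(f,215,196,z=1.21))
body=box(275,365,150,250)&(C[...,2]>.065)&(C[...,2]<.08); print('body',cv2.minAreaRect(C[body][:,:2].astype(np.float32)))
i=f['img'][185:275,185:240]; s=load('scene0')['img'][305:385,335:445]
a=cv2.resize(i,None,fx=6,fy=6,interpolation=2); d=cv2.resize(s,None,fx=4,fy=4,interpolation=2)
o=np.zeros((540,800,3),np.uint8); o[:a.shape[0],:a.shape[1]]=a; o[:d.shape[0],340:340+d.shape[1]]=d
cv2.imwrite('pics/c1.png',o)
E
```

```text
lid 2700 0.1392415041458328
(0.6076082587242126, -0.015073902904987335) 0.07905454188585281
knob 127 [ 0.6005 -0.0141  0.1881] [ 0.3026 -0.029   0.1544] [ 0.6221 -0.001   1.2461]
mat ((0.4855561852455139, -0.17867687344551086), (0.251425176858902, 0.443799763917923), 16.295841217041016) 0.002817956049953718
red 199 ((0.4865504801273346, 0.293712317943573), (0.08670355379581451, 0.04669075459241867), 3.392012119293213) 0.049343372028885835
ring [0.6379 0.2848 0.0019] [0.5799 0.2796 0.0484] [0.6196 0.2691 0.0699]
body ((0.6176832914352417, -0.009287968277931213), (0.19147534668445587, 0.18977031111717224), 83.11605834960938)
```

View pics/c1.png

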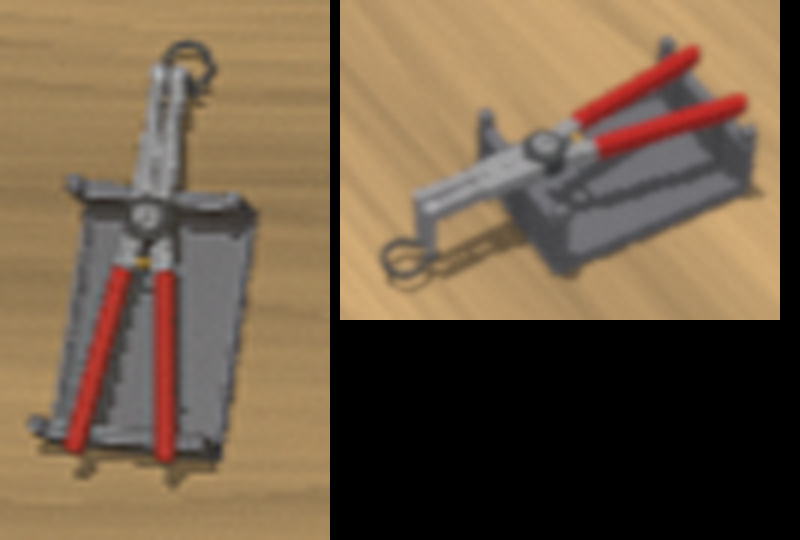

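Mat and knob outlines caught invalid pixels; I'll clean those while starting the approach (high, known direction).

```bash
cat >> h.py <<'E'
np.set_printoptions(precision=4,suppress=True)
def go(t,yaw=None):
    "remaining shift (in units, tool axes) and turn to TCP target t, tool z at world angle yaw, y down"
    o=robot.get_obs(); R=o['ee_rot']; print('t',round(o['time_s'],2),'tcp',o['tcp_pos'],'F',o['contact_force'],'w',round(o['gripper_width'],4),'q',o['q'])
    print('zang',np.arctan2(R[1,2],R[0,2]),'shift',R.T@(np.array(t)-o['tcp_pos'])/.08)
    if yaw is not None:
        from scipy.spatial.transform import Rotation as Q
        z=np.array([np.cos(yaw),np.sin(yaw),0]); y=np.array([0,0,-1.]); T=np.stack([np.cross(y,z),y,z],1)
        print('turn',Q.from_matrix(R.T@T).as_rotvec()/(2*np.pi))
E
python3 - <<'E'
from h import *
f=load('top0'); C=cloud(f); im=f['img'].astype(int); b,g,r=im[...,0],im[...,1],im[...,2]
V,U=np.indices(b.shape)
def box(u0,u1,v0,v1): return (U>=u0)&(U<=u1)&(V>=v0)&(V<=v1)&(f['z_map']>.5)
kn=box(305,335,180,210)&(C[...,2]>.160)&(C[...,2]<.19); print('knob',kn.sum(),np.median(C[kn],0),C[kn].min(0),C[kn].max(0))
mat=(box(370,455,198,290)&(g>r+40)&(g>b+20)&(C[...,2]<.01)).astype(np.uint8)
mat=cv2.morphologyEx(mat,cv2.MORPH_OPEN,np.ones((3,3)))>0
print('mat',cv2.minAreaRect(C[mat][:,:2].astype(np.float32)))
wt=box(220,255,120,170)&(C[...,2]>.05); print('water',C[wt].min(0),C[wt].max(0))
E
```

```text
knob 120 [ 0.6059 -0.0142  0.1724] [ 0.5926 -0.029   0.1603] [ 0.6221 -0.0014  0.178 ]
mat ((0.5148452520370483, -0.28002652525901794), (0.2201210856437683, 0.19019590318202972), 2.595452070236206)
water [0.7243 0.1798 0.0509] [0.7811 0.2413 0.1947]
```

apply_moves:
  deltas:
    - [[-0.1, 0, -0.06], [0, 0, 0]]
    - [[-0.2, 0, -0.12], [0, 0, 0]]
    - [[-0.3, 0, -0.18], [0, 0, 0]]
    - [[-0.4, 0, -0.24], [0, 0, 0]]
    - [[-0.5, 0, -0.3], [0, 0, 0]]
    - [[-0.6, 0, -0.36], [0, 0, 0]]
    - [[-0.7, 0, -0.42], [0, 0, 0]]
    - [[-0.8, 0, -0.48], [0, 0, 0]]
    - [[-0.9, 0, -0.54], [0, 0, 0]]
    - [[-1, 0, -0.6], [0, 0, 0]]
  claw: 1

```text
time_s: 1.1
tcp_pos: [0.3115, -0.4623, 0.2313]
ee_rot: [[-0.901, 0.0, 0.433], [-0.433, 0.0, -0.901], [-0.0, -1.0, -0.0]]
contact_force: [0.6, 0.5, -0.0]
gripper_width: 0.0855
```

```bash
python3 - <<'E'
from h import *
go([.607,-.015,.25])
E
```

```text
t 1.1 tcp [ 0.3115 -0.4623  0.2313] F [ 0.5933  0.4899 -0.0431] w 0.0855 q [-0.9778  0.2334 -0.153   1.1845  0.      1.716 ]
zang -1.1229521506865419 shift [-5.75   -0.2336 -3.4402]
```

apply_moves:
  deltas:
    - [[-0.1, 0, -0.1], [0, -0.02, 0]]
    - [[-0.2, 0, -0.2], [0, -0.04, 0]]
    - [[-0.3, 0, -0.3], [0, -0.06, 0]]
    - [[-0.4, 0, -0.4], [0, -0.08, 0]]
    - [[-0.5, 0, -0.5], [0, -0.1, 0]]
    - [[-0.6, 0, -0.6], [0, -0.12, 0]]
    - [[-0.7, 0, -0.7], [0, -0.14, 0]]
    - [[-0.8, 0, -0.8], [0, -0.16, 0]]
    - [[-0.9, 0, -0.9], [0, -0.18, 0]]
    - [[-1, 0, -1], [0, -0.2, 0]]

```text
time_s: 2.1
tcp_pos: [0.3489, -0.3554, 0.2313]
ee_rot: [[0.138, 0.0, 0.99], [-0.99, -0.0, 0.138], [0.0, -1.0, 0.0]]
contact_force: [-0.0, -0.6, 1.1]
gripper_width: 0.0855
```

apply_moves:
  deltas:
    - [[-0.1, 0, 0.1], [0, -0.021, 0]]
    - [[-0.2, 0, 0.2], [0, -0.042, 0]]
    - [[-0.3, 0, 0.3], [0, -0.063, 0]]
    - [[-0.4, 0, 0.4], [0, -0.084, 0]]
    - [[-0.5, 0, 0.5], [0, -0.105, 0]]
    - [[-0.6, 0, 0.6], [0, -0.126, 0]]
    - [[-0.7, 0, 0.7], [0, -0.147, 0]]
    - [[-0.8, 0, 0.8], [0, -0.168, 0]]
    - [[-0.9, 0, 0.9], [0, -0.189, 0]]
    - [[-1, 0, 1], [0, -0.21, 0]]

```text
time_s: 3.1
tcp_pos: [0.4175, -0.2655, 0.2313]
ee_rot: [[0.994, -0.0, 0.112], [-0.112, -0.0, 0.994], [0.0, -1.0, -0.0]]
contact_force: [-0.7, 0.4, 0.4]
gripper_width: 0.085
```

```bash
python3 - <<'E'
from h import *
go([.607,-.015,.25],1.49)
E
```

```text
t 3.1 tcp [ 0.4175 -0.2655  0.2313] F [-0.6863  0.447   0.3892] w 0.085 q [-0.5664  0.1161 -0.2947  1.16   -0.     -0.4541]
zang 1.4585084665451555 shift [ 2.0028 -0.2338  3.3772]
turn [ 0.    -0.005 -0.   ]
```

apply_moves:
  deltas:
    - [[0.06, 0, 0.1], [0, 0, 0]]
    - [[0.12, 0, 0.2], [0, 0, 0]]
    - [[0.18, 0, 0.3], [0, 0, 0]]
    - [[0.24, 0, 0.4], [0, 0, 0]]
    - [[0.3, 0, 0.5], [0, 0, 0]]
    - [[0.36, 0, 0.6], [0, 0, 0]]
    - [[0.42, 0, 0.7], [0, 0, 0]]
    - [[0.48, 0, 0.8], [0, 0, 0]]
    - [[0.54, 0, 0.9], [0, 0, 0]]
    - [[0.6, 0, 1], [0, 0, 0]]

```text
time_s: 4.1
tcp_pos: [0.4748, -0.1918, 0.2313]
ee_rot: [[0.993, 0.0, 0.117], [-0.117, 0.0, 0.993], [0.0, -1.0, 0.0]]
contact_force: [0.5, 0.1, -0.4]
gripper_width: 0.0855
```

apply_moves:
  deltas:
    - [[0.06, 0, 0.1], [0, 0, 0]]
    - [[0.12, 0, 0.2], [0, 0, 0]]
    - [[0.18, 0, 0.3], [0, 0, 0]]
    - [[0.24, 0, 0.4], [0, 0, 0]]
    - [[0.3, 0, 0.5], [0, 0, 0]]
    - [[0.36, 0, 0.6], [0, 0, 0]]
    - [[0.42, 0, 0.7], [0, 0, 0]]
    - [[0.48, 0, 0.8], [0, 0, 0]]
    - [[0.54, 0, 0.9], [0, 0, 0]]
    - [[0.6, 0, 1], [0, 0, 0]]

```text
time_s: 5.1
tcp_pos: [0.5318, -0.118, 0.2313]
ee_rot: [[0.993, -0.0, 0.117], [-0.117, 0.0, 0.993], [-0.0, -1.0, 0.0]]
contact_force: [0.3, 0.0, 0.4]
gripper_width: 0.0853
```

apply_moves:
  deltas:
    - [[0.06, 0, 0.1], [0, 0, 0]]
    - [[0.12, 0, 0.2], [0, 0, 0]]
    - [[0.18, 0, 0.3], [0, 0, 0]]
    - [[0.24, 0, 0.4], [0, 0, 0]]
    - [[0.3, 0, 0.5], [0, 0, 0]]
    - [[0.36, 0, 0.6], [0, 0, 0]]
    - [[0.42, 0, 0.7], [0, 0, 0]]
    - [[0.48, 0, 0.8], [0, 0, 0]]
    - [[0.54, 0, 0.9], [0, 0, 0]]
    - [[0.6, 0, 1], [0, 0, 0]]

```text
time_s: 6.1
tcp_pos: [0.5889, -0.0442, 0.2313]
ee_rot: [[0.993, -0.0, 0.117], [-0.117, -0.0, 0.993], [-0.0, -1.0, -0.0]]
contact_force: [-0.2, -0.8, 0.3]
gripper_width: 0.0851
```

```bash
python3 - <<'E'
from h import *
go([.607,-.0147,.23],1.49)
f=grab('wrist','w1'); print(f['K'],f['cam_to_world'])
E
```

```text
t 6.1 tcp [ 0.5889 -0.0442  0.2313] F [-0.1738 -0.7544  0.2539] w 0.0851 q [-0.0749  0.2956 -0.0714  1.2038 -0.      0.0428]
zang 1.4530933048064496 shift [0.1819 0.0159 0.3929]
turn [ 0.     -0.0059 -0.    ]
[[418.8892   0.     314.7791]
 [  0.     418.8892 244.1831]
 [  0.       0.       1.    ]] [[ 0.1178 -0.9594 -0.2561  0.5243]
 [ 0.993   0.1138  0.0307 -0.0357]
 [-0.0003 -0.2579  0.9662  0.3741]
 [ 0.      0.      0.      1.    ]]
```

View pics/w1.png

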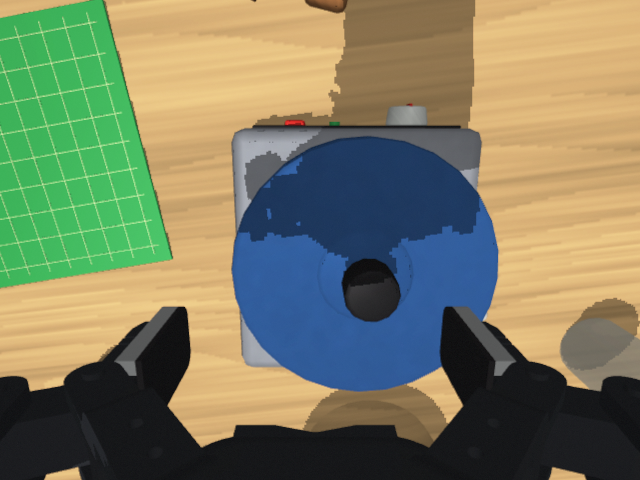

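Wrist view: knob head near (371,290), lid disc from (232,265) to (498,265), all below and right of the tool. Fit the lid circle here for a precise centre.

```bash
python3 - <<'E'
from h import *
f=load('w1'); C=cloud(f); im=f['img'].astype(int); b,g,r=im[...,0],im[...,1],im[...,2]
m=(abs(C[...,2]-.139)<.005)&(b>r+30)&(f['z_map']>.05); P=C[m]; print(m.sum(),np.median(P[:,2]),cv2.minEnclosingCircle(P[:,:2].astype(np.float32)))
V,U=np.indices(b.shape); k=(C[...,2]>.168)&(C[...,2]<.18)&(abs(U-371)<45)&(abs(V-290)<45); P=C[k]; print(k.sum(),np.median(P[:,2]),cv2.minEnclosingCircle(P[:,:2].astype(np.float32)),P.mean(0))
go([.607,-.0147,.146],1.49)
E
```

```text
48306 0.139275616447965 ((0.6089754104614258, -0.016088329255580902), 0.07987453043460846)
2441 0.17302848917467575 ((0.6088383197784424, -0.016076453030109406), 0.015131590887904167) [ 0.6076 -0.0164  0.1728]
t 6.15 tcp [ 0.5897 -0.0432  0.2312] F [0.8108 0.3356 0.5248] w 0.0857 q [-0.0736  0.2964 -0.0704  1.2033  0.0009  0.0432]
zang 1.4540183285847412 shift [0.1729 1.0658 0.3776]
turn [-0.0001 -0.0057  0.0001]
```

apply_moves:
  deltas:
    - [[0.05, 0, 0.1], [0, 0, 0]]
    - [[0.1, 0, 0.2], [0, 0, 0]]
    - [[0.16, 0, 0.3], [0, 0, 0]]
    - [[0.2, 0.1, 0.38], [0, 0, 0]]
    - [[0.2, 0.25, 0.38], [0, 0, 0]]
    - [[0.2, 0.4, 0.38], [0, 0, 0]]
    - [[0.2, 0.6, 0.38], [0, 0, 0]]
    - [[0.2, 0.75, 0.38], [0, 0, 0]]
    - [[0.2, 0.9, 0.38], [0, 0, 0]]
    - [[0.2, 1, 0.38], [0, 0, 0]]

```text
time_s: 7.15
tcp_pos: [0.6071, -0.0167, 0.1498]
ee_rot: [[0.993, -0.001, 0.118], [-0.118, -0.0, 0.993], [-0.001, -1.0, -0.0]]
contact_force: [-0.2, 0.9, -0.5]
gripper_width: 0.0853
```

apply_moves:
  deltas:
    - [[0, 0.04, 0], [0, 0, 0]]
    - [[0, 0.08, 0], [0, 0, 0]]
    - [[0, 0.11, 0], [0, 0, 0]]
    - [[0, 0.11, 0], [0, 0, 0]]
    - [[0, 0.11, 0], [0, 0, 0]]
    - [[0, 0.11, 0], [0, 0, 0]]
    - [[0, 0.11, 0], [0, 0, 0]]
    - [[0, 0.11, 0], [0, 0, 0]]
    - [[0, 0.11, 0], [0, 0, 0]]
    - [[0, 0.11, 0], [0, 0, 0]]
  claw: -1
  squeeze: 50

```text
time_s: 8.15
tcp_pos: [0.608, -0.0165, 0.1428]
ee_rot: [[0.993, 0.0, 0.117], [-0.117, -0.0, 0.993], [0.0, -1.0, 0.0]]
contact_force: [-1.6, -0.1, 0.6]
gripper_width: 0.0283
```

apply_moves:
  deltas:
    - [[0, -0.04, 0], [0, 0, 0]]
    - [[0, -0.1, 0], [0, 0, 0]]
    - [[0, -0.18, 0], [0, 0, 0]]
    - [[0, -0.27, 0], [0, 0, 0]]
    - [[0, -0.36, 0], [0, 0, 0]]
    - [[0, -0.45, -0.1], [0, 0, 0]]
    - [[-0.03, -0.5, -0.25], [0, 0, 0]]
    - [[-0.08, -0.5, -0.45], [0, 0, 0]]
    - [[-0.14, -0.5, -0.7], [0, 0, 0]]
    - [[-0.2, -0.5, -1], [0, 0, 0]]

```text
time_s: 9.15
tcp_pos: [0.5815, -0.0956, 0.1822]
ee_rot: [[0.993, -0.001, 0.117], [-0.117, -0.0, 0.993], [-0.001, -1.0, -0.0]]
contact_force: [-0.3, 0.3, -2.5]
gripper_width: 0.0287
```

apply_moves:
  deltas:
    - [[-0.02, 0, -0.1], [0, 0, 0]]
    - [[-0.04, 0, -0.2], [0, 0, 0]]
    - [[-0.06, 0, -0.3], [0, 0, 0]]
    - [[-0.08, 0, -0.4], [0, 0, 0]]
    - [[-0.1, 0, -0.5], [0, 0, 0]]
    - [[-0.12, 0, -0.6], [0, 0, 0]]
    - [[-0.14, 0, -0.7], [0, 0, 0]]
    - [[-0.16, 0, -0.8], [0, 0, 0]]
    - [[-0.18, 0, -0.9], [0, 0, 0]]
    - [[-0.2, 0, -1], [0, 0, 0]]

```text
time_s: 10.15
tcp_pos: [0.5571, -0.1723, 0.1825]
ee_rot: [[0.993, 0.0, 0.117], [-0.117, 0.0, 0.993], [0.0, -1.0, 0.0]]
contact_force: [0.3, -0.2, -1.6]
gripper_width: 0.0284
```

```bash
python3 - <<'E'
from h import *
go([.515,-.28,.04],1.49)
f=grab('scene','s2')
cv2.imwrite('pics/s2c.png',cv2.resize(f['img'][100:400,150:550],None,fx=2,fy=2))
E
```

```text
t 10.15 tcp [ 0.5571 -0.1723  0.1825] F [ 0.3154 -0.1883 -1.6193] w 0.0284 q [-0.2999  0.305  -0.1713  1.0945  0.     -0.1822]
zang 1.4531177910459003 shift [-0.3646  1.7815 -1.3992]
turn [-0.     -0.0059  0.    ]
```

View pics/s2c.png

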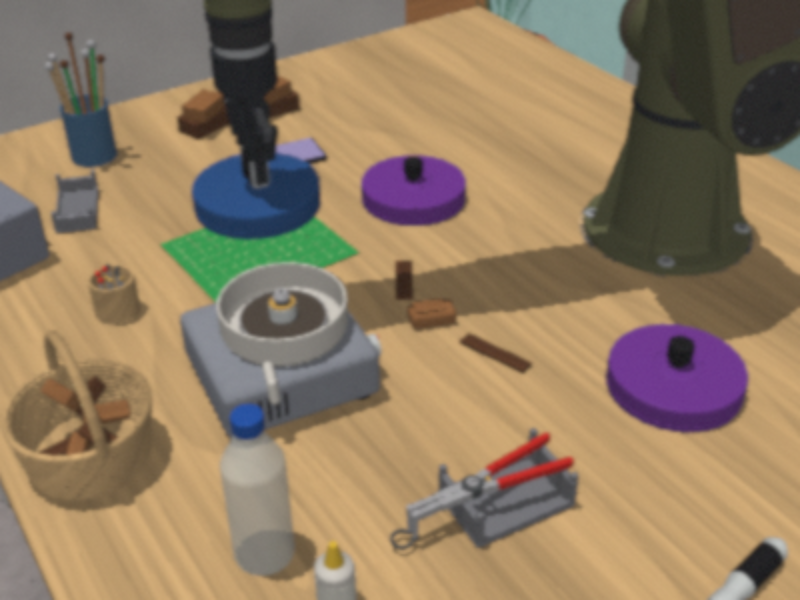

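Lid hangs level over the mat side; spindle with brass washer now visible.

apply_moves:
  deltas:
    - [[-0.03, 0.02, -0.1], [0, 0, 0]]
    - [[-0.05, 0.06, -0.2], [0, 0, 0]]
    - [[-0.08, 0.1, -0.3], [0, 0, 0]]
    - [[-0.1, 0.16, -0.4], [0, 0, 0]]
    - [[-0.13, 0.22, -0.5], [0, 0, 0]]
    - [[-0.16, 0.28, -0.6], [0, 0, 0]]
    - [[-0.18, 0.34, -0.7], [0, 0, 0]]
    - [[-0.21, 0.4, -0.8], [0, 0, 0]]
    - [[-0.23, 0.46, -0.9], [0, 0, 0]]
    - [[-0.26, 0.5, -1], [0, 0, 0]]

```text
time_s: 11.2
tcp_pos: [0.5269, -0.2492, 0.1419]
ee_rot: [[0.993, -0.0, 0.117], [-0.117, 0.0, 0.993], [-0.0, -1.0, 0.0]]
contact_force: [0.7, -0.3, -2.9]
gripper_width: 0.0289
```

apply_moves:
  deltas:
    - [[-0.02, 0.1, -0.1], [0, 0, 0]]
    - [[-0.05, 0.2, -0.2], [0, 0, 0]]
    - [[-0.08, 0.3, -0.3], [0, 0, 0]]
    - [[-0.1, 0.4, -0.4], [0, 0, 0]]
    - [[-0.1, 0.5, -0.4], [0, 0, 0]]
    - [[-0.1, 0.6, -0.4], [0, 0, 0]]
    - [[-0.1, 0.7, -0.4], [0, 0, 0]]
    - [[-0.1, 0.8, -0.4], [0, 0, 0]]
    - [[-0.1, 0.9, -0.4], [0, 0, 0]]
    - [[-0.1, 1, -0.4], [0, 0, 0]]

```text
time_s: 12.2
tcp_pos: [0.5157, -0.2792, 0.0618]
ee_rot: [[0.993, 0.0, 0.117], [-0.117, 0.0, 0.993], [0.0, -1.0, 0.0]]
contact_force: [-0.4, -0.8, -1.0]
gripper_width: 0.0289
```

```bash
python3 - <<'E'
from h import *
go([.515,-.28,.039],1.49)
E
```

```text
t 12.2 tcp [ 0.5157 -0.2792  0.0618] F [-0.4423 -0.8362 -1.0029] w 0.0289 q [-0.4963  0.4079 -0.3201  0.8428  0.0001 -0.379 ]
zang 1.4535135211852304 shift [-0.0073  0.2856 -0.0106]
turn [-0.     -0.0058  0.    ]
```

apply_moves:
  deltas:
    - [[0, 0.06, 0], [0, 0, 0]]
    - [[0, 0.12, 0], [0, 0, 0]]
    - [[0, 0.17, 0], [0, 0, 0]]
    - [[0, 0.21, 0], [0, 0, 0]]
    - [[0, 0.24, 0], [0, 0, 0]]
    - [[0, 0.265, 0], [0, 0, 0]]
    - [[0, 0.28, 0], [0, 0, 0]]
    - [[0, 0.285, 0], [0, 0, 0]]
    - [[0, 0.285, 0], [0, 0, 0]]
    - [[0, 0.285, 0], [0, 0, 0]]

```text
time_s: 13.2
tcp_pos: [0.5156, -0.2795, 0.0398]
ee_rot: [[0.993, 0.0, 0.117], [-0.117, -0.0, 0.993], [0.0, -1.0, -0.0]]
contact_force: [0.4, -0.1, -1.5]
gripper_width: 0.0286
```

apply_moves:
  deltas:
    - [[0, 0, 0], [0, 0, 0]]
    - [[0, 0, 0], [0, 0, 0]]
    - [[0, 0, 0], [0, 0, 0]]
    - [[0, 0, 0], [0, 0, 0]]
    - [[0, 0, 0], [0, 0, 0]]
    - [[0, 0, 0], [0, 0, 0]]
    - [[0, -0.1, 0], [0, 0, 0]]
    - [[0, -0.3, 0], [0, 0, 0]]
    - [[0, -0.6, 0], [0, 0, 0]]
    - [[0, -1, 0], [0, 0, 0]]
  claw: 1

```text
time_s: 14.2
tcp_pos: [0.5146, -0.2789, 0.1199]
ee_rot: [[0.993, -0.002, 0.117], [-0.117, 0.001, 0.993], [-0.002, -1.0, 0.001]]
contact_force: [0.7, -0.5, 0.1]
gripper_width: 0.0854
```

```bash
python3 - <<'E'
from h import *
go([.49,.29,.2],1.49)
f=grab('wrist','w2'); C=cloud(f); im=f['img'].astype(int); b,g,r=im[...,0],im[...,1],im[...,2]
m=(b>r+30)&(b>g+20)&(f['z_map']>.05)&(C[...,2]>.025)&(C[...,2]<.05); P=C[m]; print(m.sum(),np.percentile(P[:,2],[1,50,99]),cv2.minEnclosingCircle(P[:,:2].astype(np.float32)))
E
```

```text
t 14.2 tcp [ 0.5146 -0.2789  0.1199] F [ 0.7256 -0.4783  0.0965] w 0.0854 q [-0.4967  0.3545 -0.2521  0.9666  0.     -0.379 ]
zang 1.4531258158673763 shift [-1.1422 -0.9924  7.0268]
turn [-0.0002 -0.0059 -0.0004]
55115 [0.0335 0.0353 0.0379] ((0.5164026618003845, -0.27888205647468567), 0.07940663397312164)
```

Lid stands flat at (0.516,-0.279), top at 35 mm. Now towards the pliers, with a stop at the spindle for a precise look.

apply_moves:
  deltas:
    - [[0, -0.15, 0.03], [0, 0, 0]]
    - [[0, -0.3, 0.1], [0, 0, 0]]
    - [[0, -0.45, 0.2], [0, 0, 0]]
    - [[0, -0.6, 0.3], [0, 0, 0]]
    - [[0, -0.75, 0.42], [0, 0, 0]]
    - [[0, -0.9, 0.54], [0, 0, 0]]
    - [[0, -1, 0.66], [0, 0, 0]]
    - [[0, -1, 0.78], [0, 0, 0]]
    - [[0, -1, 0.9], [0, 0, 0]]
    - [[0, -1, 1], [0, 0, 0]]

```text
time_s: 15.25
tcp_pos: [0.5247, -0.1989, 0.1991]
ee_rot: [[0.993, -0.001, 0.117], [-0.117, 0.0, 0.993], [-0.001, -1.0, 0.0]]
contact_force: [-0.7, 0.3, 0.1]
gripper_width: 0.0854
```

apply_moves:
  deltas:
    - [[0, 0, 0.1], [0, 0, 0]]
    - [[0, 0, 0.2], [0, 0, 0]]
    - [[0, 0, 0.3], [0, 0, 0]]
    - [[0, 0, 0.4], [0, 0, 0]]
    - [[0, 0, 0.5], [0, 0, 0]]
    - [[0, 0, 0.6], [0, 0, 0]]
    - [[0, 0, 0.7], [0, 0, 0]]
    - [[0, 0, 0.8], [0, 0, 0]]
    - [[0, 0, 0.9], [0, 0, 0]]
    - [[0, 0, 1], [0, 0, 0]]

```text
time_s: 16.25
tcp_pos: [0.5344, -0.1199, 0.1997]
ee_rot: [[0.993, -0.0, 0.117], [-0.117, 0.0, 0.993], [-0.0, -1.0, 0.0]]
contact_force: [0.6, 1.0, -0.2]
gripper_width: 0.0856
```

apply_moves:
  deltas:
    - [[0, 0, 0.1], [0, 0, 0]]
    - [[0, 0, 0.2], [0, 0, 0]]
    - [[0, 0, 0.3], [0, 0, 0]]
    - [[0, 0, 0.4], [0, 0, 0]]
    - [[0, 0, 0.5], [0, 0, 0]]
    - [[0, 0, 0.6], [0, 0, 0]]
    - [[0, 0, 0.7], [0, 0, 0]]
    - [[0, 0, 0.8], [0, 0, 0]]
    - [[0, 0, 0.9], [0, 0, 0]]
    - [[0, 0, 1], [0, 0, 0]]

```text
time_s: 17.25
tcp_pos: [0.5438, -0.0405, 0.1997]
ee_rot: [[0.993, -0.0, 0.117], [-0.117, 0.0, 0.993], [-0.0, -1.0, 0.0]]
contact_force: [0.3, 0.3, -0.4]
gripper_width: 0.0854
```

```bash
python3 - <<'E'
from h import *
go([.49,.29,.2],1.49)
f=grab('wrist','w3'); C=cloud(f); z=C[...,2]; K=f['K']
p=np.linalg.inv(f['cam_to_world'])@[.608,-.016,.127,1]; u,v=K[0,2]+K[0,0]*p[0]/-p[2],K[1,2]-K[1,1]*p[1]/-p[2]; print(u,v)
near=(np.hypot(C[...,0]-.608,C[...,1]+.016)<.1)&(f['z_map']>.05)
for n,m in (('rim',near&(abs(z-.116)<.0025)),('end',near&(z>.1225)&(z<.131)),('washer',near&(abs(z-.113)<.002)&(np.hypot(C[...,0]-.608,C[...,1]+.016)<.025))):
    P=C[m]; print(n,m.sum()); 
    if len(P): print(P.mean(0),cv2.minEnclosingCircle(P[:,:2].astype(np.float32)))
u,v=int(u),int(v); cv2.imwrite('pics/w3c.png',cv2.resize(f['img'][max(0,v-60):v+60,max(0,u-70):u+70],None,fx=5,fy=5,interpolation=2))
E
```

```text
t 17.25 tcp [ 0.5438 -0.0405  0.1997] F [ 0.2639  0.2968 -0.3748] w 0.0854 q [-0.0743  0.226  -0.2354  1.1094  0.      0.0434]
zang 1.4531122248446886 shift [-1.1526 -0.0038  4.0233]
turn [-0.     -0.0059 -0.    ]
368.9149373081333 359.2985436692526
rim 3515
[ 0.585  -0.0231  0.1157] ((0.6091594099998474, -0.01607777737081051), 0.07514306157827377)
end 753
[ 0.6071 -0.0164  0.1259] ((0.6086341142654419, -0.01645693928003311), 0.010198250412940979)
washer 940
[ 0.6036 -0.0168  0.1131] ((0.608631432056427, -0.016232410445809364), 0.01591157540678978)
```

View pics/w3c.png

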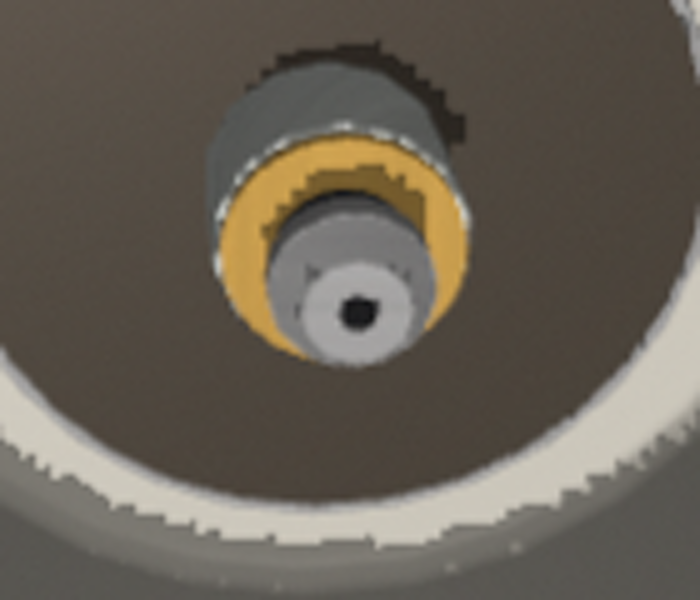

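Spindle end hole at about (370,361) in the full frame; rim, end and washer fits agree on an axis at (0.6088,-0.0163), heights 116/127/113 mm as given. On to the pliers.

apply_moves:
  deltas:
    - [[-0.04, 0, 0.1], [0, 0, 0]]
    - [[-0.08, 0, 0.2], [0, 0, 0]]
    - [[-0.12, 0, 0.3], [0, 0, 0]]
    - [[-0.16, 0, 0.4], [0, 0, 0]]
    - [[-0.2, 0, 0.5], [0, 0, 0]]
    - [[-0.24, 0, 0.6], [0, 0, 0]]
    - [[-0.28, 0, 0.7], [0, 0, 0]]
    - [[-0.32, 0, 0.8], [0, 0, 0]]
    - [[-0.36, 0, 0.9], [0, 0, 0]]
    - [[-0.4, 0, 1], [0, 0, 0]]

```text
time_s: 18.3
tcp_pos: [0.5211, 0.0427, 0.1997]
ee_rot: [[0.993, -0.0, 0.117], [-0.117, -0.0, 0.993], [-0.0, -1.0, -0.0]]
contact_force: [-0.2, 0.3, 0.4]
gripper_width: 0.085
```

apply_moves:
  deltas:
    - [[-0.04, 0, 0.1], [0, 0, 0]]
    - [[-0.08, 0, 0.2], [0, 0, 0]]
    - [[-0.12, 0, 0.3], [0, 0, 0]]
    - [[-0.16, 0, 0.4], [0, 0, 0]]
    - [[-0.2, 0, 0.5], [0, 0, 0]]
    - [[-0.24, 0, 0.6], [0, 0, 0]]
    - [[-0.28, 0, 0.7], [0, 0, 0]]
    - [[-0.32, 0, 0.8], [0, 0, 0]]
    - [[-0.36, 0, 0.9], [0, 0, 0]]
    - [[-0.4, 0, 1], [0, 0, 0]]

```text
time_s: 19.3
tcp_pos: [0.4988, 0.1259, 0.1997]
ee_rot: [[0.993, 0.0, 0.117], [-0.117, -0.0, 0.993], [0.0, -1.0, -0.0]]
contact_force: [0.1, 0.1, 0.3]
gripper_width: 0.0852
```

apply_moves:
  deltas:
    - [[-0.04, 0, 0.1], [0, 0, 0]]
    - [[-0.08, 0, 0.2], [0, 0, 0]]
    - [[-0.12, 0, 0.3], [0, 0, 0]]
    - [[-0.16, 0, 0.4], [0, 0, 0]]
    - [[-0.2, 0, 0.5], [0, 0, 0]]
    - [[-0.24, 0, 0.6], [0, 0, 0]]
    - [[-0.28, 0, 0.7], [0, 0, 0]]
    - [[-0.32, 0, 0.8], [0, 0, 0]]
    - [[-0.36, 0, 0.9], [0, 0, 0]]
    - [[-0.4, 0, 1], [0, 0, 0]]

```text
time_s: 20.3
tcp_pos: [0.4764, 0.2092, 0.1997]
ee_rot: [[0.993, -0.0, 0.117], [-0.117, -0.0, 0.993], [-0.0, -1.0, -0.0]]
contact_force: [-0.0, -0.9, 0.2]
gripper_width: 0.0856
```

```bash
python3 - <<'E'
from h import *
go([.49,.29,.2],1.49)
f=grab('wrist','w4'); C=cloud(f); im=f['img'].astype(int); b,g,r=im[...,0],im[...,1],im[...,2]
m=((r>g+60)&(r>b+60)&(f['z_map']>.05)&(C[...,2]>.035)&(C[...,2]<.065)).astype(np.uint8)
n,l,s,c=cv2.connectedComponentsWithStats(m)
for i in range(1,n):
    if s[i,4]>80:
        P=C[l==i]; T=P[P[:,2]>.046]; vx,vy,x0,y0=cv2.fitLine(T[:,:2].astype(np.float32),2,0,.01,.01).ravel(); d=np.sign(vx)
        a=(T[:,:2]-[x0,y0])@[vx*d,vy*d]; print(s[i],'zmed',np.median(T[:,2]),'ang',np.arctan2(vy*d,vx*d),'p',x0,y0,'ends',np.array([x0,y0])+a.min()*np.array([vx,vy])*d,np.array([x0,y0])+a.max()*np.array([vx,vy])*d)
E
```

```text
t 20.3 tcp [0.4764 0.2092 0.1997] F [-0.0329 -0.9405  0.1694] w 0.0856 q [ 0.4137  0.1799 -0.2928  1.0981 -0.      0.5314]
zang 1.453109452352471 shift [ 0.0504 -0.0039  1.0234]
turn [ 0.     -0.0059 -0.    ]
[ 431  167   31  119 1596] zmed 0.049711953313689494 ang -0.19579168 p 0.48720527 0.30337486 ends [0.4463 0.3115] [0.5317 0.2946]
[ 390  170   27  117 1448] zmed 0.04976234459402962 ang 0.065258875 p 0.48568353 0.27273917 ends [0.4438 0.27  ] [0.5302 0.2757]
```

View pics/w4.png

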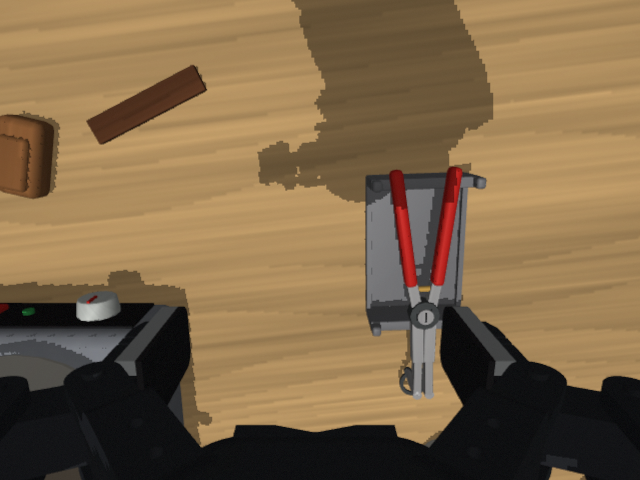

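Wrist view: red handles from (400,175)/(455,170) to (410,283)/(437,283), the ring at (407,380). Handle lines are ±0.13 rad about an axis of −0.065 rad; grip point (0.491,0.288), top 50 mm: consistent.

apply_moves:
  deltas:
    - [[0.01, 0, 0.15], [0, -0.002, 0]]
    - [[0.02, 0, 0.35], [0, -0.004, 0]]
    - [[0.04, 0, 0.6], [0, -0.006, 0]]
    - [[0.055, 0.05, 0.82], [0, -0.0084, 0]]
    - [[0.066, 0.15, 1], [0, -0.0084, 0]]
    - [[0.066, 0.3, 1], [0, -0.0084, 0]]
    - [[0.066, 0.5, 1], [0, -0.0084, 0]]
    - [[0.066, 0.7, 1], [0, -0.0084, 0]]
    - [[0.066, 0.9, 1], [0, -0.0084, 0]]
    - [[0.066, 1, 1], [0, -0.0084, 0]]

```text
time_s: 21.35
tcp_pos: [0.4897, 0.2862, 0.1171]
ee_rot: [[0.998, -0.003, 0.065], [-0.065, -0.002, 0.998], [-0.003, -1.0, -0.002]]
contact_force: [0.1, -0.3, 0.8]
gripper_width: 0.0853
```

```bash
python3 - <<'E'
from h import *
go([.491,.2878,.0245],1.506)
E
```

```text
t 21.35 tcp [0.4897 0.2862 0.1171] F [ 0.0521 -0.2878  0.8448] w 0.0853 q [ 0.529   0.3264 -0.2992  0.9489 -0.0003  0.5941]
zang 1.505635333585293 shift [0.0177 1.1575 0.0242]
turn [ 0.0004 -0.0001 -0.0005]
```

apply_moves:
  deltas:
    - [[0, 0.1, 0], [0, 0, 0]]
    - [[0, 0.2, 0], [0, 0, 0]]
    - [[0, 0.3, 0], [0, 0, 0]]
    - [[0, 0.4, 0], [0, 0, 0]]
    - [[0, 0.5, 0], [0, 0, 0]]
    - [[0, 0.6, 0], [0, 0, 0]]
    - [[0, 0.7, 0], [0, 0, 0]]
    - [[0, 0.8, 0], [0, 0, 0]]
    - [[0, 0.88, 0], [0, 0, 0]]
    - [[0, 0.95, 0], [0, 0, 0]]

```text
time_s: 22.35
tcp_pos: [0.4911, 0.2873, 0.0431]
ee_rot: [[0.998, -0.0, 0.065], [-0.065, -0.0, 0.998], [-0.0, -1.0, -0.0]]
contact_force: [0.1, -0.5, 0.3]
gripper_width: 0.0854
```

apply_moves:
  deltas:
    - [[0, 0.08, 0], [0, 0, 0]]
    - [[0, 0.15, 0], [0, 0, 0]]
    - [[0, 0.2, 0], [0, 0, 0]]
    - [[0, 0.24, 0], [0, 0, 0]]
    - [[0, 0.24, 0], [0, 0, 0]]
    - [[0, 0.24, 0], [0, 0, 0]]
    - [[0, 0.24, 0], [0, 0, 0]]
    - [[0, 0.24, 0], [0, 0, 0]]
    - [[0, 0.24, 0], [0, 0, 0]]
    - [[0, 0.24, 0], [0, 0, 0]]

```text
time_s: 23.35
tcp_pos: [0.4913, 0.2873, 0.0246]
ee_rot: [[0.998, 0.0, 0.065], [-0.065, 0.0, 0.998], [0.0, -1.0, 0.0]]
contact_force: [1.4, -0.6, -0.6]
gripper_width: 0.0853
```

```bash
python3 - <<'E'
from h import *
go([.491,.2878,.0245],1.506)
E
```

```text
t 23.35 tcp [0.4913 0.2873 0.0246] F [ 1.4309 -0.5899 -0.6244] w 0.0853 q [ 0.5292  0.4212 -0.4003  0.7491  0.0001  0.5942]
zang 1.5058567764644941 shift [-0.0035  0.0015  0.0055]
turn [-0. -0.  0.]
```

apply_moves:
  deltas:
    - [[0, 0, 0], [0, 0, 0]]
    - [[0, 0, 0], [0, 0, 0]]
    - [[0, 0, 0], [0, 0, 0]]
    - [[0, 0, 0], [0, 0, 0]]
    - [[0, 0, 0], [0, 0, 0]]
    - [[0, 0, 0], [0, 0, 0]]
    - [[0, 0, 0], [0, 0, 0]]
    - [[0, 0, 0], [0, 0, 0]]
    - [[0, 0, 0], [0, 0, 0]]
    - [[0, 0, 0], [0, 0, 0]]
  claw: -1
  squeeze: 50

```text
time_s: 24.35
tcp_pos: [0.4919, 0.2882, 0.026]
ee_rot: [[0.998, 0.002, 0.065], [-0.065, 0.002, 0.998], [0.001, -1.0, 0.002]]
contact_force: [-2.3, 0.2, 10.5]
gripper_width: 0.0185
```

Closed (18.5 mm reading; the knob read 1.5 mm small too, so about the stop). Lift.

apply_moves:
  deltas:
    - [[0, -0.03, 0], [0, 0, 0]]
    - [[0, -0.07, 0], [0, 0, 0]]
    - [[0, -0.13, 0], [0, 0, 0]]
    - [[0, -0.2, 0], [0, 0, 0]]
    - [[0, -0.3, 0], [0, 0, 0]]
    - [[0, -0.42, 0], [0, 0, 0]]
    - [[0, -0.55, 0], [0, 0, 0]]
    - [[0, -0.7, 0], [0, 0, 0]]
    - [[0, -0.85, 0], [0, 0, 0]]
    - [[0, -1, 0], [0, 0, 0]]

```text
time_s: 25.35
tcp_pos: [0.4914, 0.2874, 0.1058]
ee_rot: [[0.998, 0.001, 0.065], [-0.065, 0.0, 0.998], [0.001, -1.0, 0.0]]
contact_force: [0.2, 0.1, -1.0]
gripper_width: 0.0181
```

apply_moves:
  deltas:
    - [[0, -0.1, 0], [0, 0, 0]]
    - [[0, -0.2, 0], [0, 0, 0]]
    - [[0, -0.3, 0], [0, 0, 0]]
    - [[0, -0.4, 0], [0, 0, 0]]
    - [[0, -0.5, 0], [0, 0, 0]]
    - [[0, -0.6, 0], [0, 0, 0]]
    - [[0, -0.7, 0], [0, 0, 0]]
    - [[0, -0.8, 0], [0, 0, 0]]
    - [[0, -0.9, 0], [0, 0, 0]]
    - [[0, -1, 0], [0, 0, 0]]

```text
time_s: 26.35
tcp_pos: [0.4912, 0.2873, 0.1852]
ee_rot: [[0.998, 0.0, 0.065], [-0.065, -0.0, 0.998], [0.0, -1.0, -0.0]]
contact_force: [0.4, -0.3, -1.0]
gripper_width: 0.0182
```

```bash
python3 - <<'E'
from h import *
go([.467,-.007,.2],1.506)
f=grab('scene','s5'); cv2.imwrite('pics/s5c.png',cv2.resize(f['img'][190:390,290:490],None,fx=3,fy=3,interpolation=2))
f=grab('wrist','w5')
a=cv2.resize(f['img'][200:480,180:480],None,fx=2,fy=2)
cv2.imwrite('pics/w5c.png',a)
E
```

```text
t 26.35 tcp [0.4912 0.2873 0.1852] F [ 0.3609 -0.3057 -1.0215] w 0.0182 q [ 0.5292  0.2778 -0.2019  1.0911 -0.      0.5942]
zang 1.505836231114188 shift [-0.0633 -0.1853 -3.6905]
turn [ 0. -0.  0.]
```

View pics/s5c.png

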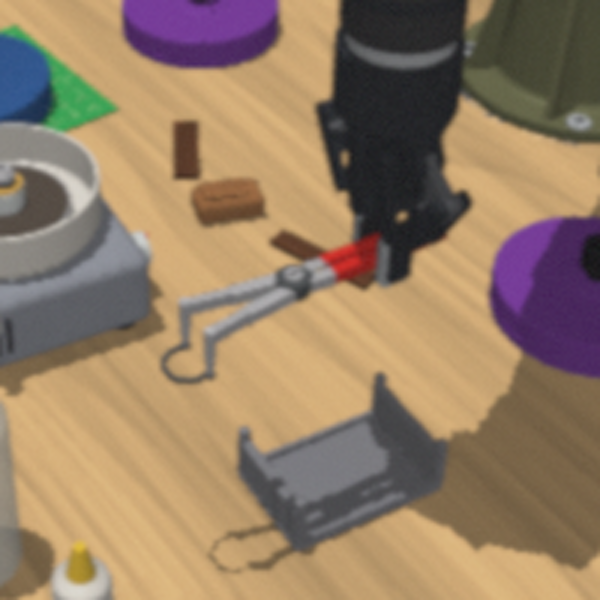

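View pics/w5c.png

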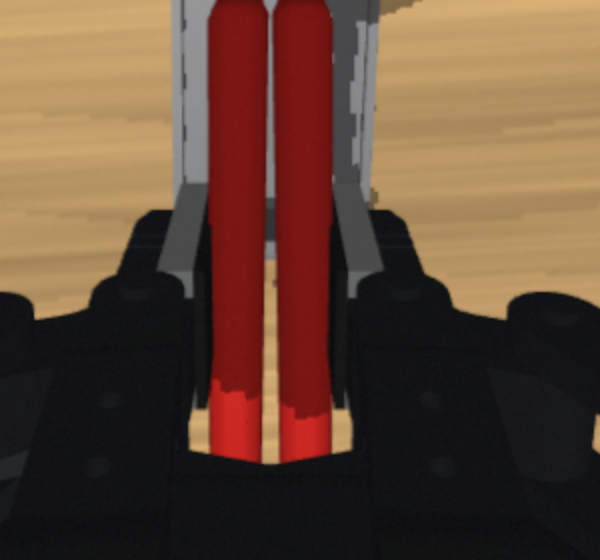

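Scene crop: pliers held clear of the rest, handles parallel, ring open at crop (187,362). The wrist camera can't see the ring, so I measure it in the scene and top depth while travelling.

```bash
cat > ring.py <<'E'
from h import *
def ring(tag,n):
    f=grab(n,tag); o=robot.get_obs(); R=o['ee_rot']; C=cloud(f); P=(C-o['tcp_pos'])@R  # tool frame
    ok=f['z_map']>.2
    e=ok&(abs(P[...,0]-.1435)<.025)&(abs(P[...,2])<.025)&(abs(P[...,1]-.0143)<.008)
    Q=P[e]; print(n,'ring n',e.sum())
    if e.sum()>10:
        print(' ctr(tool x,z)',cv2.minEnclosingCircle(Q[:,[0,2]].astype(np.float32)),'y med',np.median(Q[:,1]),'min/max',Q.min(0),Q.max(0))
        A=np.c_[Q[:,0],Q[:,2],np.ones(len(Q))]; s=np.linalg.lstsq(A,Q[:,1],rcond=None)[0]; print(' ring slope x,z',s)
    r=f['img'].astype(int); red=ok&(r[...,2]>r[...,1]+60)&(r[...,2]>r[...,0]+60)&(abs(P[...,2])<.03)&(P[...,0]>-.06)&(P[...,0]<.08)&(P[...,1]<0.01)
    j=ok&(abs(P[...,2])<.03)&(P[...,0]>.07)&(P[...,0]<.125)&(abs(P[...,1]+.015)<.012)
    for k,m in(('handles',red),('jaws',j)):
        if m.sum()>5: print(' ',k,m.sum(),'x',np.median(P[m][:,0]),'y pct',np.percentile(P[m][:,1],[2,50,98]),'z mid',np.median(P[m][:,2]),P[m][:,2].min(),P[m][:,2].max())
E
python3 - <<'E'
from ring import *
ring('s6','scene'); ring('t6','top')
f=load('t6'); K=f['K']
for n in('t6','s6'):
    f=load(n);K=f['K'];p=np.linalg.inv(f['cam_to_world'])@[.634,.278,.171,1]; print(n,K[0,2]-K[0,0]*p[0]/p[2],K[1,2]+K[1,1]*p[1]/p[2])
E
```

```text
scene ring n 83
 ctr(tool x,z) ((0.14146538078784943, 0.0003015127731487155), 0.0189707949757576) y med 0.012441522062049052 min/max [ 0.1329  0.0069 -0.0186] [0.1596 0.0158 0.0182]
 ring slope x,z [ 0.0347 -0.0006  0.0071]
  handles 178 x 0.025803707575446866 y pct [-0.0277 -0.0242 -0.0162] z mid 0.0029529008947946564 -0.010543681102376967 0.01159126580810253
  jaws 355 x 0.0974644379806772 y pct [-0.026  -0.0218 -0.0133] z mid 0.0031923181531521958 -0.01629395980759587 0.018422415240695707
top ring n 37
 ctr(tool x,z) ((0.1396784633398056, 0.0016821969766169786), 0.01880490966141224) y med 0.013024018518979465 min/max [ 0.1317  0.0081 -0.0158] [0.158  0.0178 0.0188]
 ring slope x,z [0.0318 0.0226 0.0084]
  handles 96 x -0.025145713265175687 y pct [-0.0289 -0.0246 -0.0199] z mid -0.0018088142562367301 -0.008723282185343744 0.009230578227384711
  jaws 188 x 0.0964420900452336 y pct [-0.0263 -0.0225 -0.0131] z mid -0.0008878340074902767 -0.01433150620175212 0.018023313176472686
t6 203.09767936302717 179.47218687323323
s6 351.52614693165185 311.0198194867496
```

Ring centre agrees with the model (tool x ≈ 0.1435, z ≈ 0, 14 mm below the TCP). Travel sideways to the spindle, ring at z ≈ 0.171.

apply_moves:
  deltas:
    - [[0, 0, -0.06], [0, 0, 0]]
    - [[0, 0, -0.14], [0, 0, 0]]
    - [[0, 0, -0.24], [0, 0, 0]]
    - [[0, 0, -0.34], [0, 0, 0]]
    - [[0, 0, -0.44], [0, 0, 0]]
    - [[-0.01, 0, -0.54], [0, 0, 0]]
    - [[-0.01, 0, -0.64], [0, 0, 0]]
    - [[-0.02, 0, -0.74], [0, 0, 0]]
    - [[-0.02, 0, -0.84], [0, 0, 0]]
    - [[-0.02, 0, -0.94], [0, 0, 0]]

```text
time_s: 27.55
tcp_pos: [0.4847, 0.2117, 0.1845]
ee_rot: [[0.998, 0.0, 0.065], [-0.065, 0.0, 0.998], [0.0, -1.0, 0.0]]
contact_force: [-0.4, -0.4, -1.5]
gripper_width: 0.0181
```

apply_moves:
  deltas:
    - [[0, 0, -0.1], [0, 0, 0]]
    - [[0, 0, -0.2], [0, 0, 0]]
    - [[0, 0, -0.3], [0, 0, 0]]
    - [[0, 0, -0.4], [0, 0, 0]]
    - [[0, 0, -0.5], [0, 0, 0]]
    - [[-0.01, 0, -0.6], [0, 0, 0]]
    - [[-0.01, 0, -0.7], [0, 0, 0]]
    - [[-0.02, 0, -0.8], [0, 0, 0]]
    - [[-0.02, 0, -0.9], [0, 0, 0]]
    - [[-0.02, 0, -1], [0, 0, 0]]

```text
time_s: 28.55
tcp_pos: [0.4779, 0.132, 0.1845]
ee_rot: [[0.998, 0.0, 0.065], [-0.065, 0.0, 0.998], [0.0, -1.0, 0.0]]
contact_force: [0.4, -0.1, -0.7]
gripper_width: 0.0181
```

apply_moves:
  deltas:
    - [[0, 0, -0.1], [0, 0, 0]]
    - [[0, 0, -0.2], [0, 0, 0]]
    - [[0, 0, -0.3], [0, 0, 0]]
    - [[0, 0, -0.4], [0, 0, 0]]
    - [[0, 0, -0.5], [0, 0, 0]]
    - [[-0.01, 0, -0.6], [0, 0, 0]]
    - [[-0.01, 0, -0.7], [0, 0, 0]]
    - [[-0.02, 0, -0.8], [0, 0, 0]]
    - [[-0.02, 0, -0.9], [0, 0, 0]]
    - [[-0.02, 0, -1], [0, 0, 0]]

```text
time_s: 29.55
tcp_pos: [0.4711, 0.0523, 0.1845]
ee_rot: [[0.998, 0.0, 0.065], [-0.065, 0.0, 0.998], [0.0, -1.0, 0.0]]
contact_force: [0.7, -0.6, -1.0]
gripper_width: 0.0184
```

apply_moves:
  deltas:
    - [[0, 0, -0.1], [0, 0, 0]]
    - [[0, 0, -0.2], [0, 0, 0]]
    - [[0, 0, -0.3], [0, 0, 0]]
    - [[0, 0, -0.4], [0, 0, 0]]
    - [[-0.01, 0, -0.5], [0, 0, 0]]
    - [[-0.02, 0, -0.6], [0, 0, 0]]
    - [[-0.02, 0, -0.68], [0, 0, 0]]
    - [[-0.02, 0, -0.74], [0, 0, 0]]
    - [[-0.02, 0, -0.75], [0, 0, 0]]
    - [[-0.02, 0, -0.75], [0, 0, 0]]

```text
time_s: 30.55
tcp_pos: [0.4657, -0.0069, 0.1845]
ee_rot: [[0.998, 0.0, 0.065], [-0.065, 0.0, 0.998], [0.0, -1.0, 0.0]]
contact_force: [0.1, -0.2, -1.3]
gripper_width: 0.0183
```

```bash
python3 - <<'E'
from ring import *
go([.4653,-.007,.1852],1.506)
ring('s7','scene'); ring('t7','top')
f=load('s7'); K=f['K']; V=[]
for q in([.6085,-.0163,.171,1],[.6085,-.0163,.127,1],[.6085,-.0163,.1155,1]):
    p=np.linalg.inv(f['cam_to_world'])@q; V.append((K[0,2]-K[0,0]*p[0]/p[2],K[1,2]+K[1,1]*p[1]/p[2]))
print(V); u,v=map(int,V[1]); print('crop origin',u-40,v-40)
cv2.imwrite('pics/s7c.png',cv2.resize(f['img'][v-40:v+30,u-40:u+50],None,fx=8,fy=8,interpolation=2))
E
```

```text
t 30.55 tcp [ 0.4657 -0.0069  0.1845] F [ 0.1072 -0.1751 -1.3432] w 0.0183 q [-0.015   0.0885 -0.4352  1.0471  0.0002  0.0502]
zang 1.5056356912546704 shift [-0.0052 -0.0089 -0.0013]
turn [-0.     -0.0001  0.    ]
scene ring n 58
 ctr(tool x,z) ((0.14315073192119598, 0.0008224127814173698), 0.02074233815073967) y med 0.012550495628726885 min/max [ 0.134   0.0068 -0.0192] [0.1601 0.0157 0.0208]
 ring slope x,z [ 0.0908  0.0173 -0.001 ]
  handles 139 x 0.020791432907483632 y pct [-0.0266 -0.0231 -0.0154] z mid 0.0066703330418721556 -0.010836255857297807 0.013092137391698285
  jaws 234 x 0.0988438367322868 y pct [-0.0252 -0.0204 -0.0118] z mid 0.005117693156749836 -0.017015783167766044 0.017974561118849937
top ring n 0
[(np.float64(289.3793722426711), np.float64(229.92735065418867)), (np.float64(290.8518754561667), np.float64(245.6469970859716)), (np.float64(291.226193082576), np.float64(249.64300924160563))]
crop origin 250 205
```

View pics/s7c.png

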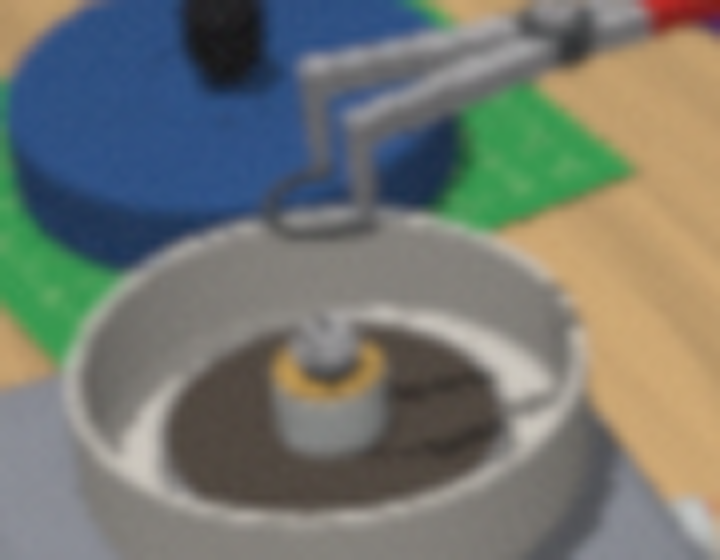

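Scene crop: spread ring centred at about (318,205), spindle end at (328,335) in the crop, i.e. full-frame (290,246); both fit the predicted projections within a pixel. I compare both in the same camera's depth to remove calibration bias.

```bash
python3 - <<'E'
from h import *
from scipy.optimize import least_squares
for tag,tcp in (('s6',(.4912,.2873,.1852)),('s7',(.4657,-.0069,.1845))):
    f=load(tag); C=cloud(f); a=-.0652; ex=np.array([np.cos(a),np.sin(a)]); ez=np.array([-ex[1],ex[0]])
    D=C[...,:2]-np.array(tcp[:2]); x,zl,h=D@ex,D@ez,C[...,2]-tcp[2]
    e=(f['z_map']>.2)&(abs(x-.1435)<.022)&(abs(zl)<.022)&(h<-.008)&(h>-.02)
    X,Z,H=x[e],zl[e],h[e]
    for r in (0,.0135,.0145):
        s=least_squares(lambda p:np.hypot(X-p[0],Z-p[1])-(r or p[2]),[.1435,0,.0145],loss='soft_l1',f_scale=.001); print(tag,e.sum(),'ring fit',s.x,'cost',s.cost)
    fr=X>.148; print(' h front',np.median(H[fr]),'n',fr.sum(),'h all',np.median(H))
    # pivot/jaw height along x on the pliers' top
    t=(f['z_map']>.2)&(abs(zl)<.02)&(h>.005)&(h<.04)
    for x0 in (.03,.06,.08,.1,.12,.13):
        m=t&(abs(x-x0)<.007); print('  x',x0,'top',np.percentile(h[m],90) if m.sum() else None,m.sum(),'zmid',(zl[m].min()+zl[m].max())/2 if m.sum() else 0)
f=load('s7'); C=cloud(f); ok=(f['z_map']>.2)&(np.hypot(C[...,0]-.6085,C[...,1]+.0163)<.03)
for n,m in(('end',ok&(C[...,2]>.1215)&(C[...,2]<.132)),('washer',ok&(abs(C[...,2]-.113)<.003))):
    P=C[m]; print(n,m.sum(),P.mean(0),cv2.minEnclosingCircle(P[:,:2].astype(np.float32)),P[:,2].max())
R=C[(f['z_map']>.2)&(abs(C[...,2]-.116)<.003)&(np.hypot(C[...,0]-.6085,C[...,1]+.0163)<.085)&(np.hypot(C[...,0]-.6085,C[...,1]+.0163)>.06)]
print('rim',cv2.minEnclosingCircle(R[:,:2].astype(np.float32)),np.median(R[:,2]))
E
```

```text
s6 79 ring fit [0.1424 0.0006 0.0156] cost 5.523250207148052e-05
s6 79 ring fit [0.1444 0.0007 0.0145] cost 9.859022823592245e-05
s6 79 ring fit [0.1435 0.0006 0.0145] cost 6.719264245598388e-05
 h front -0.012227956888834685 n 40 h all -0.012374817720163883
  x 0.03 top 0.02608159239698578 74 zmid 0.0008243555765004157
  x 0.06 top 0.02672741808536891 66 zmid -0.0006603209473884748
  x 0.08 top 0.025879914013791156 93 zmid -0.00034249607158129327
  x 0.1 top 0.024532363778506778 100 zmid -0.00026704108821468987
  x 0.12 top 0.024109360876106906 84 zmid 0.0016032318131929488
  x 0.13 top 0.02401744253586629 97 zmid 0.0009980252069076434
s7 55 ring fit [0.1431 0.0001 0.0153] cost 7.344634316179339e-05
s7 55 ring fit [0.1446 0.0002 0.0145] cost 9.260691019021286e-05
s7 55 ring fit [0.1439 0.0002 0.0145] cost 7.699287642775506e-05
 h front -0.012843268532037155 n 24 h all -0.012626699026523358
  x 0.03 top 0.025742287574469214 48 zmid 0.000542001860675277
  x 0.06 top 0.025209539202093022 42 zmid 0.0006292939949692896
  x 0.08 top 0.024722508555808976 57 zmid 0.0008342729883370568
  x 0.1 top 0.023182338675178327 66 zmid 0.00046448285709428574
  x 0.12 top 0.022489694047484046 63 zmid -0.0002924576895240623
  x 0.13 top 0.022354923754057666 68 zmid -0.00023977313808769968
end 45 [ 0.6132 -0.0144  0.1259] ((0.6122404932975769, -0.01662949100136757), 0.010618861764669418) 0.1309608968044328
washer 56 [ 0.6141 -0.0104  0.1137] ((0.6119393110275269, -0.013889475725591183), 0.01608143374323845) 0.11589723314112066
rim ((0.6111475825309753, -0.016268523409962654), 0.07797528803348541) 0.11572400651472409
```

apply_moves:
  deltas:
    - [[0, 0.04, 0], [0, 0, 0]]
    - [[0, 0.1, 0], [0, 0, 0]]
    - [[0, 0.16, 0], [0, 0, 0]]
    - [[0, 0.22, 0], [0, 0, 0]]
    - [[0, 0.29, 0], [0, 0, 0]]
    - [[0, 0.35, 0], [0, 0, 0]]
    - [[0, 0.4, 0], [0, 0, 0]]
    - [[0, 0.45, 0], [0, 0, 0]]
    - [[0, 0.49, 0], [0, 0, 0]]
    - [[0, 0.49, 0], [0, 0, 0]]

```text
time_s: 31.65
tcp_pos: [0.4654, -0.0068, 0.1448]
ee_rot: [[0.998, -0.001, 0.065], [-0.065, 0.0, 0.998], [-0.001, -1.0, -0.0]]
contact_force: [0.2, 0.6, -2.3]
gripper_width: 0.0183
```

```bash
python3 - <<'E'
from h import *
go([.4653,-.007,.1301],1.506)
f=grab('scene','s8'); K=f['K']; W=np.linalg.inv(f['cam_to_world'])
S=14; u0,v0=268,220; im=cv2.resize(f['img'][v0:v0+42,u0:u0+54],None,fx=S,fy=S,interpolation=cv2.INTER_CUBIC)
pr=lambda q:(lambda p:(K[0,2]-K[0,0]*p[0]/p[2],K[1,2]+K[1,1]*p[1]/p[2]))(W@np.append(q,1))
o=robot.get_obs(); t=o['tcp_pos']; R=o['ee_rot']; rc=t+R@[.1435,.014,0]; print('rc',rc)
cr=lambda q:tuple(int((a-b+.5)*S) for a,b in zip(pr(q),(u0,v0)))
A=np.linspace(0,2*np.pi,72,endpoint=False)
for c,rad,col in((rc,.0145,(0,0,255)),((.6088,-.0163,.127),.0065,(0,255,0)),((.6088,-.0163,.122),.010,(0,255,255)),((.6088,-.0163,.113),.015,(255,0,255))):
    for a in A: cv2.circle(im,cr(np.array(c)+rad*np.array([np.cos(a),np.sin(a),0])),1,col,-1)
cv2.imwrite('pics/s8c.png',im)
print('px per mm x,y,z:',[np.round(np.array(pr(rc+d))-pr(rc),2) for d in np.eye(3)*.001])
E
```

```text
t 31.65 tcp [ 0.4654 -0.0068  0.1448] F [ 0.2431  0.6346 -2.2813] w 0.0183 q [-0.0147  0.1194 -0.4965  0.9556  0.      0.0502]
zang 1.5059189935393116 shift [-0.0008  0.1844 -0.002 ]
turn [ 0.     -0.     -0.0001]
rc [ 0.6087 -0.0162  0.131 ]
px per mm x,y,z: [array([-0.39,  0.14]), array([0.2 , 0.22]), array([-0.03, -0.35])]
```

View pics/s8c.png

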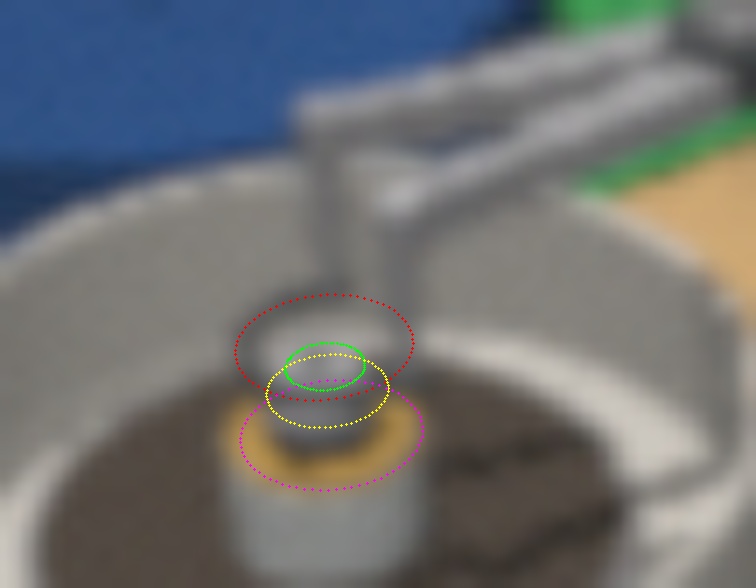

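The overlay shows the real washer about 0.8 px left of its projection and the ring roughly on its own, which agrees with the depth hint that the ring is ~2 mm short in x. I quantify it by back-projecting pixels on the known planes.

```bash
python3 - <<'E'
from h import *
from scipy.optimize import least_squares
def plane(f,mask_uv,z):
    K,T=f['K'],f['cam_to_world']; u,v=mask_uv
    d=np.stack([(u-K[0,2])/K[0,0],-(v-K[1,2])/K[1,1],-np.ones_like(u)],-1)@T[:3,:3].T
    return T[:3,3]+d*((z-T[2,3])/d[:,2])[:,None]
def grid(f,c,h,n):  # ortho-rectified patch in plane z
    K,W=f['K'],np.linalg.inv(f['cam_to_world']); a=np.linspace(-h,h,n); Y,X=np.meshgrid(a,a,indexing='ij')
    q=np.stack([c[0]+X,c[1]+Y,np.full_like(X,c[2]),np.ones_like(X)],-1)@W.T
    u=K[0,2]-K[0,0]*q[...,0]/q[...,2]; v=K[1,2]+K[1,1]*q[...,1]/q[...,2]
    return cv2.remap(f['img'],u.astype(np.float32),v.astype(np.float32),cv2.INTER_CUBIC).astype(float),X,Y
# washer outer edge: yellow-ness half level along rays from centre
f=load('s7'); g,X,Y=grid(f,(.6088,-.0163,.113),.025,201); yel=g[...,2]-g[...,0]
def ray(img,cx,cy,a,r,h,n): 
    x=(cx+r*np.cos(a)+h)/(2*h)*(n-1); y=(cy+r*np.sin(a)+h)/(2*h)*(n-1); return cv2.remap(img.astype(np.float32),x.astype(np.float32)[None],y.astype(np.float32)[None],1)[0]
pts=[]
for a in np.linspace(-np.pi,np.pi,48,endpoint=False):
    r=np.linspace(.008,.022,60); p=ray(yel,.001,0,a,r,.025,201); k=p.argmax(); 
    if p[k]<60: continue
    b=p[-1]; j=np.where(p[k:]<(p[k]+max(b,5))/2)[0]
    if len(j): pts.append((.001+r[k+j[0]]*np.cos(a),r[k+j[0]]*np.sin(a)))
pts=np.array(pts); s=least_squares(lambda p:np.hypot(*(pts-p[:2]).T)-p[2],[0,0,.015],loss='soft_l1',f_scale=.001).x
print('washer in scene cam',.6088+s[0],-.0163+s[1],'r',s[2],len(pts))
# ring: darkest point along rays
for tag,tcp in(('s6',(.4912,.2873,.1852)),('s7',(.4657,-.0069,.1845)),('s8',(.4654,-.0068,.1448))):
    f=load(tag); e=np.array([.9979,-.0652]); c=(tcp[0]+.1435*e[0],tcp[1]+.1435*e[1],tcp[2]-.014)
    g,X,Y=grid(f,c,.025,201); gr=g.mean(-1); pts=[]
    for a in np.linspace(-2.2,2.2,45)-.065:
        r=np.linspace(.009,.019,50); p=ray(gr,0,0,a,r,.025,201); k=p.argmin()
        if 3<k<46 and p[k]<np.median(p)-15: pts.append((r[k]*np.cos(a),r[k]*np.sin(a)))
    pts=np.array(pts)
    if len(pts)>8:
        s=least_squares(lambda p:np.hypot(*(pts-p[:2]).T)-p[2],[0,0,.0135],loss='soft_l1',f_scale=.0007).x; print(tag,'ring offset from model',s,len(pts),'-> world',c[0]+s[0],c[1]+s[1])
E
```

```text
washer in scene cam 0.6095829727159107 -0.017751277561927712 r 0.016254449105957653 35
s6 ring offset from model [-0.0015  0.0002  0.0149] 41 -> world 0.6328736088313397 0.2781781186796542
```

Both ways give the ring ≈2 mm short in x and ≈1 mm in y. Correct by (+1.7, −0.6) mm and go part-way down slowly, watching force.

apply_moves:
  deltas:
    - [[0.01, 0, -0.003], [0, 0, 0]]
    - [[0.022, 0, -0.007], [0, 0, 0]]
    - [[0.022, 0.01, -0.007], [0, 0, 0]]
    - [[0.022, 0.025, -0.007], [0, 0, 0]]
    - [[0.022, 0.04, -0.007], [0, 0, 0]]
    - [[0.022, 0.055, -0.007], [0, 0, 0]]
    - [[0.022, 0.07, -0.007], [0, 0, 0]]
    - [[0.022, 0.08, -0.007], [0, 0, 0]]
    - [[0.022, 0.09, -0.007], [0, 0, 0]]
    - [[0.022, 0.09, -0.007], [0, 0, 0]]

```text
time_s: 32.7
tcp_pos: [0.4673, -0.0075, 0.138]
ee_rot: [[0.998, -0.0, 0.065], [-0.065, -0.0, 0.998], [-0.0, -1.0, -0.0]]
contact_force: [0.8, 0.3, -2.5]
gripper_width: 0.0183
```

```bash
python3 - <<'E'
from h import *
go([.4672,-.0074,.1301],1.506); print(robot.get_obs()['wrist_torque'])
E
```

```text
t 32.7 tcp [ 0.4673 -0.0075  0.138 ] F [ 0.7684  0.3373 -2.5493] w 0.0183 q [-0.0161  0.1286 -0.5029  0.9395 -0.      0.0488]
zang 1.5059084013181898 shift [-0.0015  0.0985  0.0015]
turn [ 0. -0. -0.]
[ 0.0176  0.0747 -0.0024]
```

No contact force. Continue down.

apply_moves:
  deltas:
    - [[0, 0.01, 0], [0, 0, 0]]
    - [[0, 0.02, 0], [0, 0, 0]]
    - [[0, 0.03, 0], [0, 0, 0]]
    - [[0, 0.04, 0], [0, 0, 0]]
    - [[0, 0.05, 0], [0, 0, 0]]
    - [[0, 0.06, 0], [0, 0, 0]]
    - [[0, 0.07, 0], [0, 0, 0]]
    - [[0, 0.08, 0], [0, 0, 0]]
    - [[0, 0.09, 0], [0, 0, 0]]
    - [[0, 0.095, 0], [0, 0, 0]]

```text
time_s: 33.7
tcp_pos: [0.4673, -0.0075, 0.1304]
ee_rot: [[0.998, -0.0, 0.065], [-0.065, 0.0, 0.998], [-0.0, -1.0, -0.0]]
contact_force: [-0.7, 1.4, -1.4]
gripper_width: 0.0183
```

```bash
python3 - <<'E'
from h import *
go([.4672,-.0074,.1301],1.506); print(robot.get_obs()['wrist_torque'])
f=grab('scene','s9'); S=14; u0,v0=268,220
cv2.imwrite('pics/s9c.png',cv2.resize(f['img'][v0:v0+42,u0:u0+54],None,fx=S,fy=S,interpolation=cv2.INTER_CUBIC))
E
```

```text
t 33.7 tcp [ 0.4673 -0.0075  0.1304] F [-0.7089  1.3992 -1.3514] w 0.0183 q [-0.0161  0.1355 -0.5137  0.9216  0.      0.0488]
zang 1.5059027813089034 shift [-0.002   0.0038  0.0014]
turn [ 0. -0. -0.]
[ 0.0296  0.0953 -0.0594]
```

View pics/s9c.png

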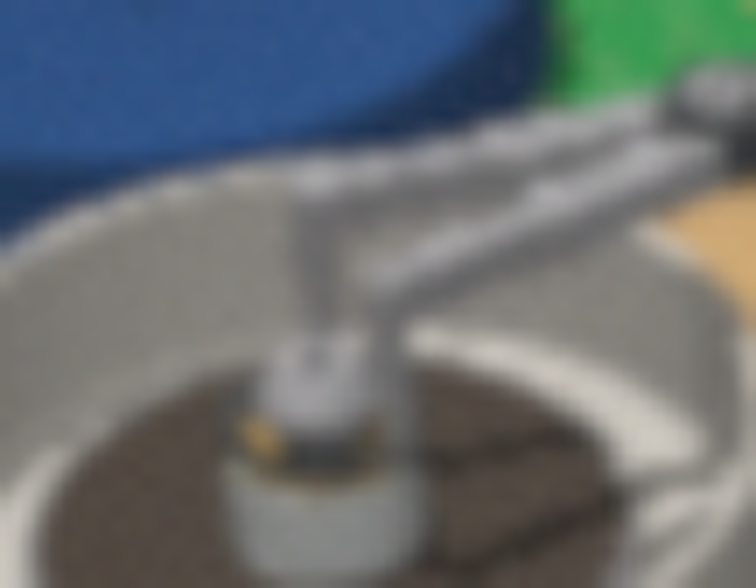

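The ring surrounds the spindle just above the washer, with no load. To pin the height, feel gently for the washer (at most 2.4 mm down).

apply_moves:
  deltas:
    - [[0, 0.004, 0], [0, 0, 0]]
    - [[0, 0.008, 0], [0, 0, 0]]
    - [[0, 0.012, 0], [0, 0, 0]]
    - [[0, 0.016, 0], [0, 0, 0]]
    - [[0, 0.02, 0], [0, 0, 0]]
    - [[0, 0.024, 0], [0, 0, 0]]
    - [[0, 0.028, 0], [0, 0, 0]]
    - [[0, 0.03, 0], [0, 0, 0]]
    - [[0, 0.03, 0], [0, 0, 0]]
    - [[0, 0.03, 0], [0, 0, 0]]

```text
time_s: 34.75
tcp_pos: [0.4675, -0.0075, 0.1282]
ee_rot: [[0.998, 0.0, 0.065], [-0.065, 0.0, 0.998], [0.0, -1.0, 0.0]]
contact_force: [-1.2, 0.3, -0.8]
gripper_width: 0.018
```

```bash
python3 - <<'E'
from h import *
go([.4672,-.0074,.1301],1.506); print(robot.get_obs()['wrist_torque'])
E
```

```text
t 34.75 tcp [ 0.4675 -0.0075  0.1282] F [-1.2009  0.3064 -0.8304] w 0.018 q [-0.0161  0.1377 -0.5168  0.9161  0.      0.0488]
zang 1.505860779535687 shift [-0.0039 -0.024   0.0013]
turn [-0. -0.  0.]
[-0.0035  0.0315 -0.0574]
```

apply_moves:
  deltas:
    - [[0, 0.002, 0], [0, 0, 0]]
    - [[0, 0.004, 0], [0, 0, 0]]
    - [[0, 0.006, 0], [0, 0, 0]]
    - [[0, 0.008, 0], [0, 0, 0]]
    - [[0, 0.01, 0], [0, 0, 0]]
    - [[0, 0.012, 0], [0, 0, 0]]
    - [[0, 0.012, 0], [0, 0, 0]]
    - [[0, 0.012, 0], [0, 0, 0]]
    - [[0, 0.012, 0], [0, 0, 0]]
    - [[0, 0.012, 0], [0, 0, 0]]

```text
time_s: 35.75
tcp_pos: [0.4674, -0.0075, 0.1272]
ee_rot: [[0.998, -0.0, 0.065], [-0.065, 0.0, 0.998], [-0.0, -1.0, 0.0]]
contact_force: [-1.6, 0.8, 1.6]
gripper_width: 0.0184
```

```bash
python3 - <<'E'
from h import *
go([.4672,-.0074,.1301],1.506); print(robot.get_obs()['wrist_torque'])
E
```

```text
t 35.75 tcp [ 0.4674 -0.0075  0.1272] F [-1.5585  0.7582  1.6188] w 0.0184 q [-0.0161  0.1386 -0.5183  0.9139  0.      0.0488]
zang 1.5058569128950068 shift [-0.0024 -0.0369  0.0015]
turn [-0. -0. -0.]
[-0.0249  0.067  -0.0108]
```

Force and moment disagree on contact; one more 0.8 mm.

apply_moves:
  deltas:
    - [[0, 0.002, 0], [0, 0, 0]]
    - [[0, 0.004, 0], [0, 0, 0]]
    - [[0, 0.006, 0], [0, 0, 0]]
    - [[0, 0.008, 0], [0, 0, 0]]
    - [[0, 0.01, 0], [0, 0, 0]]
    - [[0, 0.01, 0], [0, 0, 0]]
    - [[0, 0.01, 0], [0, 0, 0]]
    - [[0, 0.01, 0], [0, 0, 0]]
    - [[0, 0.01, 0], [0, 0, 0]]
    - [[0, 0.01, 0], [0, 0, 0]]

```text
time_s: 36.75
tcp_pos: [0.4674, -0.0076, 0.1264]
ee_rot: [[0.998, 0.0, 0.065], [-0.065, -0.0, 0.998], [0.0, -1.0, 0.0]]
contact_force: [-2.1, 0.2, 2.7]
gripper_width: 0.0183
```

```bash
python3 - <<'E'
from h import *
go([.4672,-.0074,.1301],1.506); print(robot.get_obs()['wrist_torque'])
for k in range(3): grab('top','n'); o=robot.get_obs(); print(o['time_s'],o['contact_force'],o['wrist_torque'])
E
```

```text
t 36.75 tcp [ 0.4674 -0.0076  0.1264] F [-2.0919  0.2309  2.6868] w 0.0183 q [-0.0162  0.1394 -0.5194  0.9119 -0.      0.0488]
zang 1.5058405213371389 shift [-0.0031 -0.0468  0.0017]
turn [-0. -0.  0.]
[ 0.0712  0.0765 -0.01  ]
36.8 [-1.8941  0.7891  1.7275] [0.0317 0.0525 0.0598]
36.85 [-2.3381  0.3581  2.3256] [ 0.0266  0.0381 -0.0057]
36.9 [-2.4932  0.3027  1.917 ] [-0.0019  0.1282 -0.0273]
```

Contact with the washer is real (≈3.5 N, starting near TCP z 0.128). Back up 2 mm.

apply_moves:
  deltas:
    - [[0, -0.004, 0], [0, 0, 0]]
    - [[0, -0.008, 0], [0, 0, 0]]
    - [[0, -0.012, 0], [0, 0, 0]]
    - [[0, -0.016, 0], [0, 0, 0]]
    - [[0, -0.02, 0], [0, 0, 0]]
    - [[0, -0.024, 0], [0, 0, 0]]
    - [[0, -0.025, 0], [0, 0, 0]]
    - [[0, -0.025, 0], [0, 0, 0]]
    - [[0, -0.025, 0], [0, 0, 0]]
    - [[0, -0.025, 0], [0, 0, 0]]

```text
time_s: 37.9
tcp_pos: [0.4674, -0.0075, 0.1283]
ee_rot: [[0.998, -0.0, 0.065], [-0.065, 0.0, 0.998], [-0.0, -1.0, 0.0]]
contact_force: [0.1, -0.3, -0.8]
gripper_width: 0.0187
```

```bash
python3 - <<'E'
from h import *
go([.4672,-.0074,.1301],1.506)
F=[]
for k in range(5):
    f=grab('scene','s10'); o=robot.get_obs(); F.append(np.r_[o['contact_force'],o['wrist_torque']])
print('F mean',np.mean(F,0),'qvel',o['qvel'],'w',o['gripper_width'])
t=o['tcp_pos']; C=cloud(f); e=np.array([.9979,-.0652]); D=C[...,:2]-t[:2]; x=D@e; zl=D@[-e[1],e[0]]; h=C[...,2]-t[2]
for x0 in(.03,.06,.08,.1,.12,.13):
    m=(f['z_map']>.2)&(abs(zl)<.02)&(h>.005)&(h<.04)&(abs(x-x0)<.007); print(x0,np.percentile(h[m],90),m.sum())
m=(abs(C[...,2]-.035)<.004)&(np.hypot(C[...,0]-.516,C[...,1]+.279)<.09)&(f['img'][...,0]>f['img'][...,2].astype(int)+40); print('lid',m.sum(),C[m].mean(0))
E
```

```text
t 37.9 tcp [ 0.4674 -0.0075  0.1283] F [ 0.1334 -0.2927 -0.8379] w 0.0187 q [-0.0161  0.1376 -0.5167  0.9167  0.      0.0488]
zang 1.5059224509990514 shift [-0.0022 -0.0225  0.0013]
turn [-0. -0. -0.]
F mean [ 0.4587 -0.0785 -0.4738 -0.0005 -0.1683 -0.0029] qvel [ 0.0017  0.0001  0.0007 -0.0004 -0.0005 -0.0006] w 0.01831145286674641
0.03 0.025224282185903057 44
0.06 0.02608607575685995 39
0.08 0.025754896102379576 56
0.1 0.02440968298025379 59
0.12 0.024046271054092096 53
0.13 0.02350102384997137 65
lid 1120 [ 0.5247 -0.2673  0.0359]
```

apply_moves:
  deltas:
    - [[0, -0.002, 0], [0, 0, 0]]
    - [[0, -0.004, 0], [0, 0, 0]]
    - [[0, -0.006, 0], [0, 0, 0]]
    - [[0, -0.008, 0], [0, 0, 0]]
    - [[0, -0.008, 0], [0, 0, 0]]
    - [[0, -0.008, 0], [0, 0, 0]]
    - [[0, -0.008, 0], [0, 0, 0]]
    - [[0, -0.008, 0], [0, 0, 0]]
    - [[0, -0.008, 0], [0, 0, 0]]
    - [[0, -0.008, 0], [0, 0, 0]]

```text
time_s: 39.15
tcp_pos: [0.4673, -0.0075, 0.1289]
ee_rot: [[0.998, -0.0, 0.065], [-0.065, 0.0, 0.998], [-0.0, -1.0, -0.0]]
contact_force: [-0.9, 0.7, -1.3]
gripper_width: 0.0184
```

```bash
python3 - <<'E'
from h import *
go([.4672,-.0074,.1301],1.506)
F=[];Hh=[];Jj=[]
for k in range(6):
    f=grab('scene','s11'); o=robot.get_obs(); F.append(np.r_[o['contact_force'],o['wrist_torque']])
    t=o['tcp_pos']; C=cloud(f); e=np.array([.9979,-.0652]); D=C[...,:2]-t[:2]; x=D@e; zl=D@[-e[1],e[0]]
    h=C[...,2]; ok=(f['z_map']>.2)
    m=ok&(abs(x-.1435)<.022)&(abs(zl)<.022)&(x>.149)&(h>.112)&(h<.121)&(np.hypot(x-.1435,zl)>.0115)&(np.hypot(x-.1435,zl)<.016); Hh.append((m.sum(),np.median(h[m])))
print('F mean',np.mean(F,0),'qvel',o['qvel'],'w',o['gripper_width']); print('ring front arc top z',Hh)
E
```

```text
t 39.15 tcp [ 0.4673 -0.0075  0.1289] F [-0.8548  0.7046 -1.3009] w 0.0184 q [-0.0161  0.1369 -0.5158  0.9182  0.      0.0488]
zang 1.5058714461762137 shift [-0.0014 -0.0146  0.0016]
turn [ 0. -0. -0.]
F mean [-0.3448 -0.2764 -0.9126 -0.008   0.0668 -0.025 ] qvel [ 0.0004  0.0001  0.0009  0.0001 -0.0001  0.0015] w 0.018169761264036507
ring front arc top z [(np.int64(14), np.float64(0.11595274838445252)), (np.int64(17), np.float64(0.11661204680189252)), (np.int64(21), np.float64(0.11551445988835563)), (np.int64(19), np.float64(0.1158870006161894)), (np.int64(17), np.float64(0.11678749097823571)), (np.int64(20), np.float64(0.11573518153684892))]
```

Moment is back at its free-hanging value (no contact), ring mid-height about 0.115 m, all within tolerance. Handing in.

```bash
python3 -c "
from bench import robot
print(robot.close_job())"
```

```text
the job is handed in; nothing more can be done
None
```

I handed the job in at about 39.5 s, and it reported no verdict. The lid stands on the mat. The arm is still holding the pliers squeezed, with the spread ring around the groove.

**Lid:** After release it measured (0.516, −0.279), about 2 mm from the mat centre, with its flat top 35 mm above the bench, as it should be. A rougher depth check at the end put it about 15 mm away, because part of the lid was hidden from that camera. Its height was unchanged.

**Pliers and ring:** I gripped with 50 N. The 18.2 mm opening suggests the levers are at or a little past their stop, but I could not read the lever angle directly.

**Height:** I touched the washer with about 3.5 N to find its level, then backed off 2.6 mm. The last readings showed the pliers hanging free and still, with no contact force on the machine. The camera put the ring about 0.6 mm below the groove's mid-height. The grip geometry suggested slightly higher, and both are within tolerance.

**Centring:** The cameras disagreed by about 2 mm on where the ring sat relative to the spindle. I used a compromise between them, and the ring went down without side load.

I moved nothing else on the bench on purpose, but I did not measure the bystanders again at the end.

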